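# Weigh a lemon on the sprung hook scale

## Task

Weigh the lemon: hang its weighing pan by the handle on the twin hook of the sprung scale and let the hook take the weight slowly and gently, going down with it so that it is neither dropped nor bounced when you let go, and never forced down towards its bottom stop. Once the pan hangs free and still, slide the red marker to the level of the scale's black pointer. Leave the pan hanging at rest with the lemon in it and do not disturb the other things.

Things in the scene. Friction and masses are not known exactly. Their poses are not given: they have to be found in the camera images.
- scale: Grey sprung scale, fixed. Origin on the column axis at the worktop; z up, -x the way the prongs point, +y the side of the reading board. Base 190 x 215 x 12 mm (x -140 to +50, y -60 to +155). Dark column 28 mm across, 118 mm high, the hook's sprung rod standing out of its top; nothing is above the hook. White board at y +88 to +180, 86 to 228 mm high, front face at x +3.
- hook_seat (a point): Midway between the hook prongs, 90 mm ahead (-x) of the column axis, where the centre of a seated 6 mm bar lies; 200 mm high unloaded; moves with the hook. Prongs: 8 mm steel rods along the scale's x at y -32 and +32 (56 mm free between), each with a valley here, a tip 20 mm ahead rising 22 mm, a slope behind rising 18 mm. The bar must lie along the scale's y to seat in both.
- pointer_tip (a point): Tip of the black pointer arm on the hook: 82 mm to +y of the column axis, 10 mm above hook_seat; sinks with the hook.
- hook (a joint): How far the sprung hook has been pulled down, m: 0 unloaded, 0.075 at the bottom stop. Spring about 100 N/m (the full load dips it 17 to 56 mm, depending on the unknown weight), lightly damped: it bounces for about 2 s if let go suddenly. It does not turn.
- marker: Red marker sliding up and down the reading board at y +140 of the scale; origin at its mid height on the board, level with its thin red index line that points to the pointer. Friction about 2 N; it stays where it is left.
- marker_knob (a point): Centre of the marker's red block-shaped knob, 28 (x) x 14 (y) x 24 (z) mm, 57 mm ahead (-x) of the column axis, at the same height as the index line; to be pinched from above across its 14 mm width (the scale's y).
- pan: Round steel weighing pan, 108 mm across the rim, 42 mm high, weight 0.10 to 0.21 kg, loose; origin at the centre of its underside, z up. It has a stiff upright handle of 6 mm wire: two uprights at y -53 and +53 and a bar along its y axis, straight between y -47 and +47, centre 115 mm above the underside.
- pan_grip (a point): Centre of the black grip sleeve in the middle of the handle bar: 14 mm thick, 34 mm long, along the pan's y, 115 mm above its underside. The sleeve fits between the hook prongs; the bare bar on either side of it rests on them. The bowl cannot pass down between the prongs: bring the pan in from the front (scale's -x), bar above the prong tips, bowl below the prongs.
- lemon: Yellow lemon, 78 x 55 x 56 mm, 0.08 to 0.36 kg, lying loose in the pan; origin near its underside.
- lime: Yellow-skinned lime (looks like a small lemon), 75 x 58 x 59 mm, on the worktop; leave alone. Origin underside.
- garlic: Garlic bulb, 60 mm; leave alone. Origin underside.
- spoon: Steel spoon, 188 mm, lying in front of the scale; leave alone. Origin underside.
- tape: Roll of beige tape lying flat, 104 mm across, 25 mm high, at the back left; leave alone. Origin underside.
Not all that is in view belongs to the job. What is shaped like the lemon but turquoise is not meant.

How it is judged:
On the way, in this order (a step that is already met when the one before it is completed fails the run):
1. the pan hangs on both hooks, let go, the hook at rest under the weight (distance between pan_grip and hook_seat below 0.018 m and value of joint hook above 0.012 m and angle between pan's own z axis and vertical below 0.2 rad and velocity of joint hook between -0.01 and 0.01 m/s and horizontal distance between lemon and pan below 0.035 m and z of lemon in the frame of pan between -0.03 and 0.04 m and contact force between the fingers and pan below 0.05 N), for 0.6 s.
2. the marker is level with the pointer (z of marker in the frame of pointer_tip between -0.004 and 0.004 m and velocity of joint hook between -0.01 and 0.01 m/s and distance between pan_grip and hook_seat below 0.018 m and value of joint hook above 0.012 m and angle between pan's own z axis and vertical below 0.2 rad), for 0.2 s.
At the end, for the whole second after the job is handed in: The pan hangs by its handle in both hooks (grip within 18 mm of the seat, upright within 0.2 rad, hook dipped more than 12 mm), at rest (hook slower than 10 mm/s), the lemon still in it, and the marker level with the pointer within 4 mm (all of step 2 and horizontal distance between lemon and pan below 0.035 m and z of lemon in the frame of pan between -0.03 and 0.04 m and linear speed of pan below 0.03 m/s); the robot touches nothing.
It fails at once if the hook was dropped or bounced (faster than 0.15 m/s at any time, or than 0.05 m/s with the pan hung and let go) (velocity of joint hook above 0.15 m/s or velocity of joint hook below -0.15 m/s or (value of joint hook above 0.01 m and contact force between the fingers and pan below 0.05 N and (velocity of joint hook above 0.05 m/s or velocity of joint hook below -0.05 m/s))).
It fails at once if the hook was forced down to its stop (beyond 68 mm) (value of joint hook above 0.068 m).
It fails at once if the pan was pressed against the scale with more than 12 N (contact force between pan and scale above 12 N).
It fails at once if the lemon fell out of the pan (distance between lemon and pan above 0.08 m).
It fails at once if another thing (lime, garlic, spoon, tape) was disturbed (moved more than 25 mm) (distance of any of lime, garlic, spoon, tape from where it was at the start of the episode above 0.025 m).
It also fails if it takes over 72 s, if anything falls off the work surface, if the arm or the gripper's body presses on something with over 40 N, if the wrist force passes 120 N, or if a joint passes its speed limit or range.

## Robot

A 7-joint arm with a two-finger parallel gripper is mounted at the origin on a cart in front of the work surface, level with it; the furniture and walls round the work are solid. World frame = base frame: x ahead of the robot, y to its left, z up, the work surface at z = 0. Lengths are in m, angles in rad, forces in N, time in s.
With the tool pointing down it reaches from about 0.35 to 0.9 m from the base axis. Payload 8.1 kg.
Tool frame: the origin (TCP) lies between the finger pads; the fingertips stand env.tips_ahead ahead of it and the grasp point (between the pads) lies 11 mm behind it (env.tips_ahead is the distance from the TCP to the fingertips, in m); z points along the fingers, y is the direction in which the jaws open and shut (so a half turn about z gives the same grasp; the last joint's range is limited). The gripper opens to 92 mm and grips with 3 to 60 N. Pads are 19 mm wide; open, the fingers measure 130 mm over their backs; the gripper's body (75 mm by 190 mm) begins 47 mm behind the grasp point.
Start: joints at [-1.398, 0.434, 0.025, 1.573, -0.012, 1.134, -0.075], TCP at [0.17, 0.601, 0.235] pointing down, gripper open.
Joint ranges: [-2.62, 2.62], [-0.44, 2.09], [-1.27, 1.32], [0.08, 2.57], [-1.32, 4.46], [0.12, 2], [-2.74, 2.74]. Speed limits (rad/s): [2.22, 2.22, 3.01, 3.01, 3.14, 3.14, 3.14].

## Interface

Orientations are given as a unit quaternion [w, x, y, z].
In Python, from plant import env gives the robot as it stands.
- The arm moves only by the tool play_rows, never from a script. Its argument "plan" is a list of rows, each an object of numbers: "dx", "dy", "dz": the shift along the tool's x, y, z in m; "ax", "ay", "az": the turn, a rotation vector about the tool's x, y, z in rad. A call has 1 to 5 rows; each row shifts and turns the commanded pose from where the row before left it, along the tool's axes as they then stand; what a row does not reach is not made up. A row lasts 1/8 s, in which the tool goes at most 62.5 mm and 10.7 degrees, less where a joint would pass 70% of its speed; a pose out of reach is approached as far as the arm can. A call with a gripper value outside its range is refused whole. "gripper" is the finger opening in m, from 0 to 0.0918, set as the call begins (left out, the last holds). The fingers move at their own pace and stop on an object; the grip force is fixed at half the most. Time passes only in rows, so rows that do not move let the fingers close. It gives the time, the measured TCP pose, the force and the opening at its end, in the units of the state.
- env.sense(): the state, without advancing time (a new reading comes with each control period).
- env.get_image(name): name is "scene" or "top"; returns the picture (400x640x3 uint8, blue, green, red); there is no depth.
- env.get_calibration(name): a dict with "K" (3x3 intrinsics, pixels), "R" (3x3) and "t" (3): a world point X has camera coordinates R X + t. Camera axes: x right, y down, z forward; pixel columns grow to the right and rows downward; lengths in m; the calibration is good to about 2 mm. A picture is of the moment at which its call begins. get_calibration takes no time and is no camera call.
- env.sign_off(): hands the job in, once; it reports no verdict.
The state is a dict: "time": time; "joint_positions": joint angles; "joint_vel": joint speeds; "tau": joint torques, N m; "ee_pos": TCP position; "ee_rot": TCP orientation; "ft_force": force on the tool from outside, world axes, zero at the start; "torque": the same for the moment, N m; "grip_width": opening from 0.0 (shut) to 1.0 (fully open).
Only numpy, scipy, OpenCV 4.12 (cv2) and the standard library are available. Lean on these libraries where they do the work, as an engineer would, in place of code of your own. Each camera call takes 0.05 s, during which the arm holds its last target.

## Working session

There is one attempt and no reset: what is moved stays moved. The work goes in short steps, Python scripts to look and compute and a tool call to move; the robot and the scene stay as the last step left them, time stands still between calls to the robot, and variables do not carry over. Pictures are saved under pics/ and viewed, and the job is handed in when it is done.

Besides the shell and the picture viewer there is one more tool, called after "Request:" as name(argument=value, ...) on one line, values as JSON. play_rows: Moves the arm, as the interface text tells. Its arguments: {"type":"object","properties":{"plan":{"type":"array","items":{"type":"object","properties":{"dx":{"type":"number"},"dy":{"type":"number"},"dz":{"type":"number"},"ax":{"type":"number"},"ay":{"type":"number"},"az":{"type":"number"}}}},"gripper":{"type":"number"}},"required":["plan"]}

```bash
ls; mkdir -p pics; python3 - <<'E'
from plant import env
import cv2,numpy as np
for n in("scene","top"):
    cv2.imwrite(f"pics/{n}0.png",env.get_image(n)); c=env.get_calibration(n)
    R=np.array(c["R"]);print(n,np.round(c["K"],1).tolist(),np.round(R,3).tolist(),np.round(-R.T@np.array(c["t"]),3))
print(env.sense(),env.tips_ahead)
E
```

```text
pics
scene [[387.8, 0.0, 314.3], [0.0, 387.8, 198.0], [0.0, 0.0, 1.0]] [[-0.957, 0.29, 0.009], [0.136, 0.477, -0.868], [-0.256, -0.83, -0.496]] [0.837 0.731 0.654]
top [[481.1, 0.0, 319.4], [0.0, 481.1, 196.7], [0.0, 0.0, 1.0]] [[-0.004, -1.0, -0.011], [-0.997, 0.005, -0.077], [0.077, 0.011, -0.997]] [ 0.478 -0.121  1.282]
{'time': 0.1, 'joint_positions': array([-1.39761597,  0.4351412 ,  0.02498937,  1.57399455, -0.01161902,
        1.13399591, -0.07509021]), 'joint_vel': array([ 0.00025691, -0.00086465, -0.00108261, -0.00183337, -0.00045504,
       -0.00035441, -0.00012181]), 'tau': array([ 3.22534783e-03, -6.69125390e+01,  9.87874120e-01, -3.15145147e+01,
       -6.05727942e-02,  3.73615720e-02,  1.09072414e-04]), 'ee_pos': array([0.1701185 , 0.60094422, 0.23403561]), 'ee_rot': array([-3.78350731e-05,  1.37494138e-01,  9.90502335e-01, -6.95827876e-04]), 'ft_force': array([1.20199126, 0.02582017, 0.43180422]), 'torque': array([-0.0128586,  0.0123481, -0.0122286]), 'grip_width': 1.0007642864635273} 0.008
```

```bash
sleep 1
```

```text
(no output)
```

View pics/scene0.png

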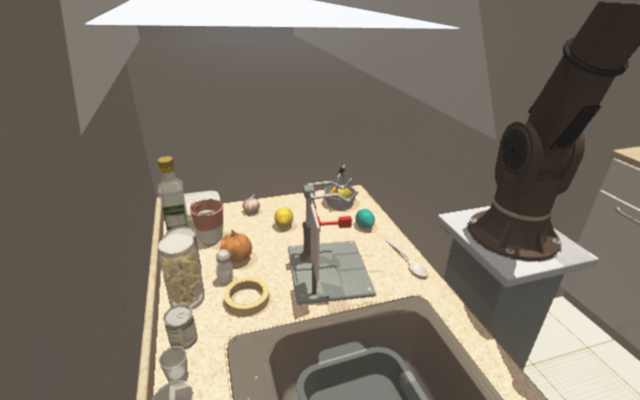

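View pics/top0.png

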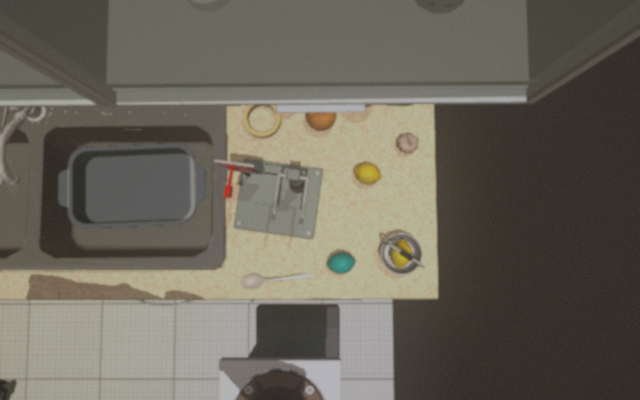

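```bash
python3 - <<'E'
import cv2
a=cv2.imread("pics/top0.png"); s=cv2.imread("pics/scene0.png")
cv2.imwrite("pics/t1.png",cv2.resize(a[145:245,210:330],None,fx=6,fy=6,interpolation=2)[:600])
cv2.imwrite("pics/t2.png",cv2.resize(a[220:290,360:440],None,fx=8,fy=8,interpolation=2))
cv2.imwrite("pics/s1.png",cv2.resize(s[155:305,270:430],None,fx=4,fy=4,interpolation=2))
E
```

```text
(no output)
```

View pics/t1.png

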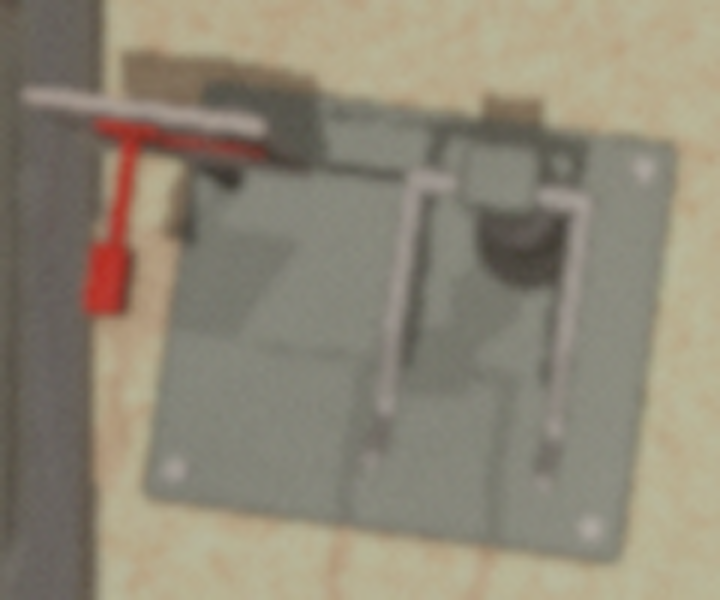

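View pics/t2.png

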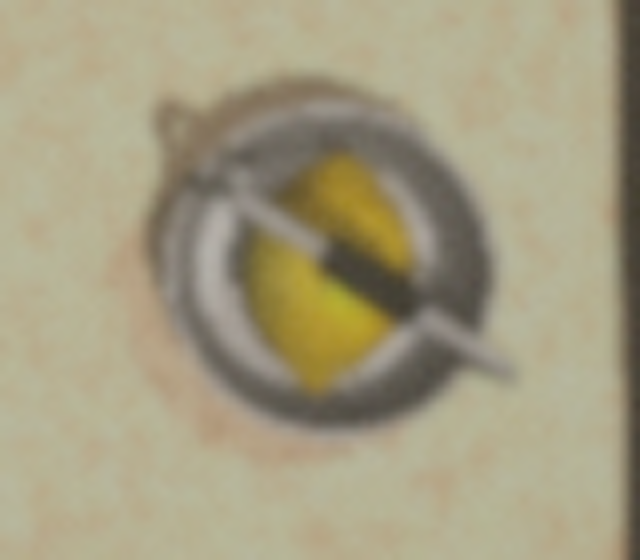

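View pics/s1.png

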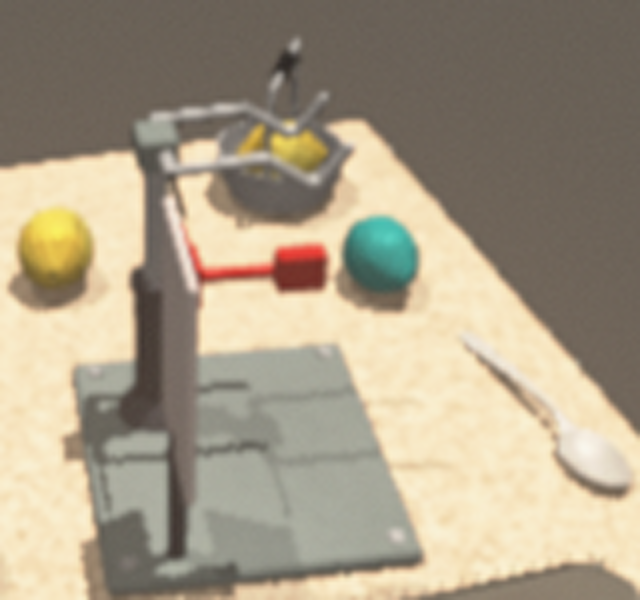

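```bash
cat > h.py <<'E'
from plant import env
import numpy as np
def cast(n,p,z):
    c=env.get_calibration(n);R=np.array(c["R"]);t=np.array(c["t"]);K=np.array(c["K"])
    o=-R.T@t; d=R.T@np.linalg.inv(K)@np.array([p[0],p[1],1.]); return o+d*(z-o[2])/d[2]
def proj(n,X):
    c=env.get_calibration(n);R=np.array(c["R"]);t=np.array(c["t"]);K=np.array(c["K"])
    v=K@(R@np.array(X)+t); return v[:2]/v[2]
def tri(p1,p2):
    A=[];b=[]
    M=np.zeros((3,3));v=np.zeros(3)
    for n,p in(("scene",p1),("top",p2)):
        o=cast(n,p,0.3);d=cast(n,p,0)-o;d/=np.linalg.norm(d);P=np.eye(3)-np.outer(d,d);M+=P;v+=P@o
    return np.linalg.solve(M,v)
E
python3 - <<'E'
from h import *
T=lambda x,y:(210+(x-2.5)/6,145+(y-2.5)/6)
S=lambda x,y:(270+(x-1.5)/4,155+(y-1.5)/4)
P=lambda x,y:(360+(x-3.5)/8,220+(y-3.5)/8)
print("base",[cast("top",T(*p),.012).round(4).tolist() for p in((678,143),(615,564),(145,497))])
print("base s",[cast("scene",S(*p),.012).round(4).tolist() for p in((342,347),(420,556),(75,368),(105,585))])
print("tips",[cast("top",T(*p),.222+.004).round(4).tolist() for p in((370,461),(544,487))])
print("tips tri",tri(S(350,150),T(370,461)),tri(S(325,97),T(544,487)))
print("knob tri",tri(S(300,268),T(107,280)))
print("grip",tri(S(287,60),P(370,280)), cast("top",P(370,280),.115))
print("bar ends", cast("top",P(225,172),.115),cast("top",P(510,375),.115))
print("sleeve ends", cast("top",P(328,252),.115),cast("top",P(412,305),.115))
print("rim centre", cast("top",P(320,265),.04))
print("lemon", cast("top",P(328,275),.03))
print("spoon",cast("top",(245,282),0.01),cast("top",(310,276),.01),"teal",cast("top",(341,262),.03),"lime",cast("top",(367,174),.03))
E
```

```text
base [[0.6508, -0.1168, 0.012], [0.465, -0.0883, 0.012], [0.4953, 0.1184, 0.012]]
base s [[0.467, -0.0765, 0.012], [0.5008, 0.1277, 0.012], [0.6516, -0.1047, 0.012], [0.683, 0.0987, 0.012]]
tips [[0.5051, -0.0043, 0.226], [0.4953, -0.068, 0.226]]
tips tri [ 0.50527578 -0.00294939  0.21398248] [ 0.49550752 -0.06752712  0.21597209]
knob tri [0.57383882 0.09676816 0.20636375]
grip [ 0.42579806 -0.31540455  0.11835759] [ 0.42682068 -0.31644639  0.115     ]
bar ends [ 0.45934638 -0.27339004  0.115     ] [ 0.39833307 -0.35786857  0.115     ]
sleeve ends [ 0.43524255 -0.30398052  0.115     ] [ 0.41930566 -0.32891242  0.115     ]
rim centre [ 0.42837829 -0.31308764  0.04      ]
lemon [ 0.42476244 -0.31715403  0.03      ]
spoon [0.35238053 0.08792863 0.01      ] [ 0.36738733 -0.0825024   0.01      ] teal [ 0.40465915 -0.16327753  0.03      ] lime [ 0.63298876 -0.23304887  0.03      ]
```

Request:
play_rows(plan=[{"dy": -0.024, "dz": -0.036}, {"dy": -0.024, "dz": -0.036}, {"dy": -0.024, "dz": -0.036}, {"dy": -0.022, "dz": -0.036}, {}], gripper=0.07)

```text
$.plan[0]: bad value
```

Request:
play_rows(plan=[{"dx": -0.053, "dy": -0.0026, "az": 0.1}, {"dx": -0.053, "dy": -0.0026, "az": 0.1}, {"dx": -0.053, "dy": -0.0026, "az": 0.1}, {"dx": -0.053, "dy": -0.0026, "az": 0.1}, {"dx": -0.053, "dy": -0.0026, "az": 0.1}])

```text
$.plan[0]: bad value
```

Request:
play_rows(plan=[{"dx": 0, "dy": -0.024, "dz": -0.036, "ax": 0, "ay": 0, "az": 0}, {"dx": 0, "dy": -0.024, "dz": -0.036, "ax": 0, "ay": 0, "az": 0}, {"dx": 0, "dy": -0.024, "dz": -0.036, "ax": 0, "ay": 0, "az": 0}, {"dx": 0, "dy": -0.022, "dz": -0.036, "ax": 0, "ay": 0, "az": 0}], gripper=0.07)

```text
time: 0.6
ee_pos: [0.1444, 0.5098, 0.3795]
ee_rot: [0.0, 0.138, 0.991, -0.0]
ft_force: [0.2, 0.6, 1.1]
grip_width: 0.762
```

Request:
play_rows(plan=[{"dx": -0.053, "dy": -0.0026, "dz": 0, "ax": 0, "ay": 0, "az": 0.1}, {"dx": -0.053, "dy": -0.0026, "dz": 0, "ax": 0, "ay": 0, "az": 0.1}, {"dx": -0.053, "dy": -0.0026, "dz": 0, "ax": 0, "ay": 0, "az": 0.1}, {"dx": -0.053, "dy": -0.0026, "dz": 0, "ax": 0, "ay": 0, "az": 0.1}, {"dx": -0.053, "dy": -0.0026, "dz": 0, "ax": 0, "ay": 0, "az": 0.1}])

```text
time: 1.23
ee_pos: [0.3731, 0.3781, 0.3784]
ee_rot: [-0.0, 0.38, 0.925, -0.0]
ft_force: [1.0, 1.3, -0.2]
grip_width: 0.765
```

Request:
play_rows(plan=[{"dx": -0.053, "dy": -0.0026, "dz": 0, "ax": 0, "ay": 0, "az": 0.1}, {"dx": -0.053, "dy": -0.0026, "dz": 0, "ax": 0, "ay": 0, "az": 0.1}, {"dx": -0.053, "dy": -0.0026, "dz": 0, "ax": 0, "ay": 0, "az": 0.1}, {"dx": -0.053, "dy": -0.0026, "dz": 0, "ax": 0, "ay": 0, "az": 0.1}, {"dx": -0.053, "dy": -0.0026, "dz": 0, "ax": 0, "ay": 0, "az": 0.1}])

```text
time: 1.85
ee_pos: [0.5087, 0.1532, 0.3784]
ee_rot: [-0.0, 0.597, 0.802, -0.0]
ft_force: [1.3, -0.7, -0.2]
grip_width: 0.761
```

Request:
play_rows(plan=[{"dx": -0.053, "dy": -0.0026, "dz": 0, "ax": 0, "ay": 0, "az": 0.1}, {"dx": -0.053, "dy": -0.0026, "dz": 0, "ax": 0, "ay": 0, "az": 0.1}, {"dx": -0.053, "dy": -0.0026, "dz": 0, "ax": 0, "ay": 0, "az": 0.1}, {"dx": -0.053, "dy": -0.0026, "dz": 0, "ax": 0, "ay": 0, "az": 0.1}, {"dx": -0.053, "dy": -0.0026, "dz": 0, "ax": 0, "ay": 0, "az": 0.1}])

```text
time: 2.48
ee_pos: [0.52, -0.1092, 0.3784]
ee_rot: [-0.0, 0.777, 0.63, -0.0]
ft_force: [0.1, -0.2, -0.6]
grip_width: 0.762
```

Request:
play_rows(plan=[{"dx": -0.053, "dy": -0.0026, "dz": 0, "ax": 0, "ay": 0, "az": 0.1}, {"dx": -0.053, "dy": -0.0026, "dz": 0, "ax": 0, "ay": 0, "az": 0.1}, {"dx": -0.04, "dy": -0.0026, "dz": 0, "ax": 0, "ay": 0, "az": 0.1}, {"dx": 0, "dy": 0, "dz": 0, "ax": 0, "ay": 0, "az": 0}])

```text
time: 2.98
ee_pos: [0.4682, -0.2479, 0.3789]
ee_rot: [0.0, 0.863, 0.505, -0.0]
ft_force: [-0.1, 1.1, -1.1]
grip_width: 0.762
```

```bash
cat >> h.py <<'E'
from scipy.spatial.transform import Rotation as Ro
def go(tgt,yang):
    """tool-frame shift and turn to TCP tgt, tool pointing down, y axis at yang deg"""
    s=env.sense();q=s["ee_rot"];R=Ro.from_quat([q[1],q[2],q[3],q[0]]).as_matrix()
    c,d=np.cos(np.radians(yang)),np.sin(np.radians(yang))
    y=np.array([c,d,0]);z=np.array([0,0,-1.]);G=np.stack([np.cross(y,z),y,z],1)
    print("shift",(R.T@(np.array(tgt)-s["ee_pos"])).round(4),"turn",Ro.from_matrix(R.T@G).as_rotvec().round(4),"yang",np.degrees(np.arctan2(R[1,1],R[0,1])).round(2),"pos",s["ee_pos"].round(4))
def ft(n=10):
    F=[]
    for i in range(n):
        F.append(env.sense()["ft_force"]);env.get_image("top")
    F=np.array(F);print("F mean",F.mean(0).round(3),"std",F.std(0).round(3),"med",np.median(F,0).round(3)); return F
E
python3 - <<'E'
from h import *
import cv2
cv2.imwrite("pics/top2.png",cv2.resize(env.get_image("top")[180:300,330:450],None,fx=5,fy=5,interpolation=2))
ft(8)
go((.428,-.316,.25),-35.7)
E
```

```text
F mean [ 0.271  0.424 -0.104] std [0.537 0.403 0.178] med [ 0.443  0.337 -0.079]
shift [-0.0839 -0.0026  0.1286] turn [-0.0002  0.      0.1195] yang -28.85 pos [ 0.4708 -0.2438  0.3786]
```

View pics/top2.png

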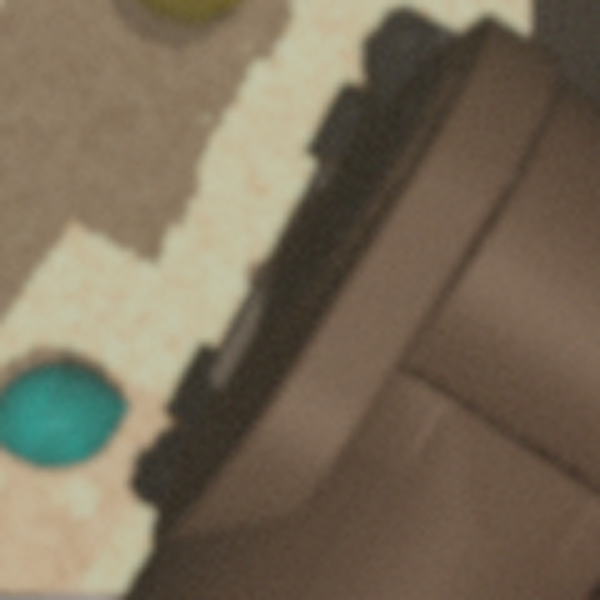

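Request:
play_rows(plan=[{"dx": -0.03, "dy": -0.001, "dz": 0.04, "ax": 0, "ay": 0, "az": 0}, {"dx": -0.03, "dy": -0.001, "dz": 0.04, "ax": 0, "ay": 0, "az": 0}, {"dx": -0.024, "dy": 0, "dz": 0.048, "ax": 0, "ay": 0, "az": 0.12}, {"dx": 0, "dy": 0, "dz": 0, "ax": 0, "ay": 0, "az": 0}, {"dx": 0, "dy": 0, "dz": 0, "ax": 0, "ay": 0, "az": 0}])

```text
time: 4.05
ee_pos: [0.429, -0.3168, 0.2516]
ee_rot: [0.0, 0.89, 0.456, 0.0]
ft_force: [0.6, 0.2, 0.3]
grip_width: 0.762
```

```bash
python3 - <<'E'
from h import *
import cv2
go((.428,-.316,.107),-35.7)
cv2.imwrite("pics/s2.png",cv2.resize(env.get_image("scene")[100:250,270:430],None,fx=4,fy=4,interpolation=2))
ft(6)
E
```

```text
shift [ 0.     -0.0014  0.1446] turn [ 0.0008 -0.0002  0.0002] yang -35.69 pos [ 0.429  -0.3168  0.2516]
F mean [ 0.27  -0.252 -0.009] std [0.501 0.468 0.522] med [ 0.255 -0.023 -0.089]
```

View pics/s2.png

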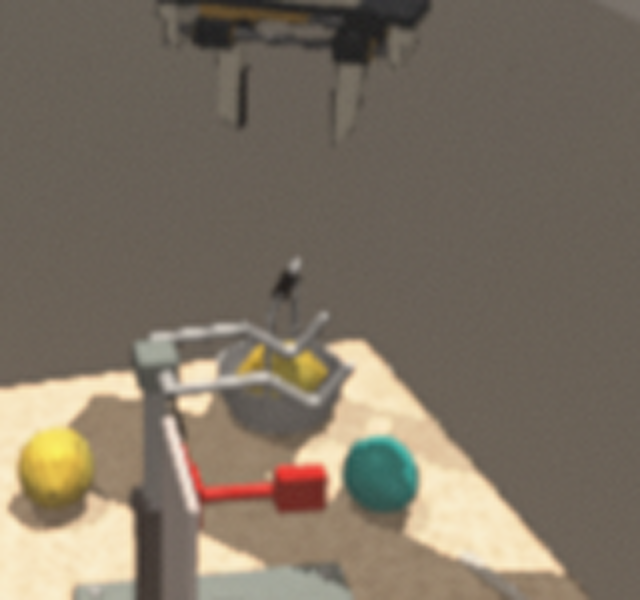

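Request:
play_rows(plan=[{"dx": 0, "dy": -0.0014, "dz": 0.045, "ax": 0, "ay": 0, "az": 0}, {"dx": 0, "dy": 0, "dz": 0.045, "ax": 0, "ay": 0, "az": 0}, {"dx": 0, "dy": 0, "dz": 0.03, "ax": 0, "ay": 0, "az": 0}, {"dx": 0, "dy": 0, "dz": 0.025, "ax": 0, "ay": 0, "az": 0}, {"dx": 0, "dy": 0, "dz": 0, "ax": 0, "ay": 0, "az": 0}])

```text
time: 5.03
ee_pos: [0.4262, -0.3154, 0.1046]
ee_rot: [-0.001, 0.89, 0.456, -0.001]
ft_force: [0.0, 0.3, 0.0]
grip_width: 0.762
```

```bash
python3 - <<'E'
from h import *
import cv2
go((.428,-.316,.107),-35.7)
cv2.imwrite("pics/s3.png",cv2.resize(env.get_image("scene")[100:250,270:430],None,fx=4,fy=4,interpolation=2))
E
```

```text
shift [ 0.0006  0.0018 -0.0024] turn [-0.0029  0.0004 -0.0017] yang -35.8 pos [ 0.4262 -0.3154  0.1046]
```

View pics/s3.png

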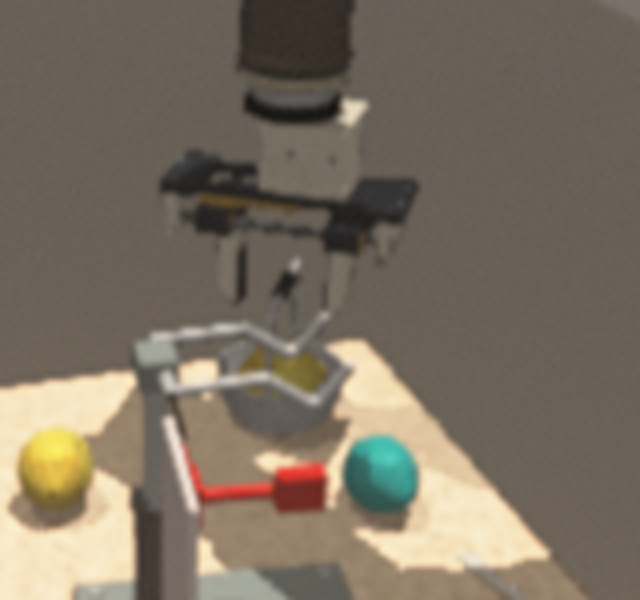

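Request:
play_rows(plan=[{"dx": 0, "dy": 0.0015, "dz": -0.002, "ax": 0, "ay": 0, "az": 0}, {"dx": 0, "dy": 0, "dz": 0, "ax": 0, "ay": 0, "az": 0}, {"dx": 0, "dy": 0, "dz": 0, "ax": 0, "ay": 0, "az": 0}, {"dx": 0, "dy": 0, "dz": 0, "ax": 0, "ay": 0, "az": 0}, {"dx": 0, "dy": 0, "dz": 0, "ax": 0, "ay": 0, "az": 0}], gripper=0.005)

```text
time: 5.7
ee_pos: [0.4282, -0.317, 0.1078]
ee_rot: [-0.0, 0.89, 0.455, 0.0]
ft_force: [0.4, 0.2, 0.7]
grip_width: 0.268
```

```bash
python3 - <<'E'
from h import *
go((.428,-.316,.107),-35.7);print(env.sense()["grip_width"]*.0918)
ft(6)
E
```

```text
shift [ 0.0007 -0.0007  0.0008] turn [ 0.     -0.0001 -0.0019] yang -35.81 pos [ 0.4282 -0.317   0.1078]
0.024568179023853165
F mean [-0.56   0.438  0.01 ] std [0.915 0.5   0.794] med [-0.444  0.184 -0.067]
```

Request:
play_rows(plan=[{"dx": 0, "dy": 0, "dz": 0, "ax": 0, "ay": 0, "az": 0}, {"dx": 0, "dy": 0, "dz": 0, "ax": 0, "ay": 0, "az": 0}])

```text
time: 6.25
ee_pos: [0.4281, -0.3169, 0.1076]
ee_rot: [-0.0, 0.89, 0.455, -0.0]
ft_force: [-0.1, 0.6, -1.0]
grip_width: 0.142
```

```bash
python3 - <<'E'
from h import *
import cv2
print(env.sense()["grip_width"]*.0918)
cv2.imwrite("pics/s4.png",cv2.resize(env.get_image("scene")[100:250,270:430],None,fx=4,fy=4,interpolation=2))
E
```

```text
0.013037811769240848
```

View pics/s4.png

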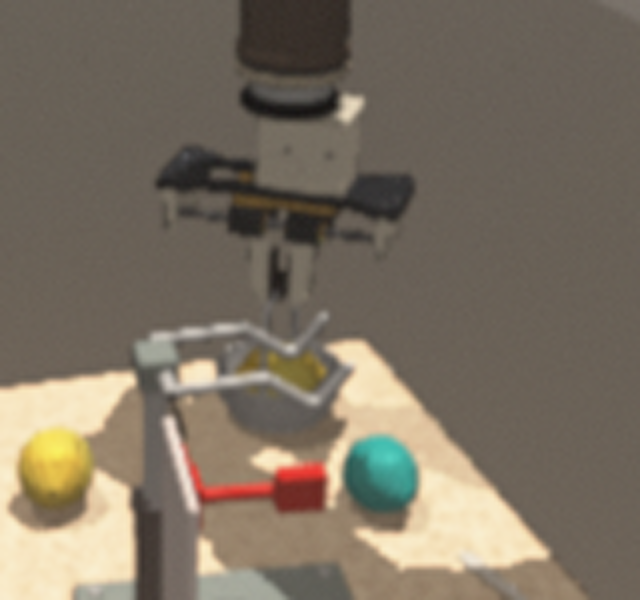

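Request:
play_rows(plan=[{"dx": 0, "dy": 0, "dz": -0.01, "ax": 0, "ay": 0, "az": 0}, {"dx": 0, "dy": 0, "dz": -0.025, "ax": 0, "ay": 0, "az": 0}, {"dx": 0, "dy": 0, "dz": -0.035, "ax": 0, "ay": 0, "az": 0}, {"dx": 0, "dy": 0, "dz": -0.035, "ax": 0, "ay": 0, "az": 0}, {"dx": 0, "dy": 0, "dz": -0.02, "ax": 0, "ay": 0, "az": 0}])

```text
time: 6.92
ee_pos: [0.4284, -0.3178, 0.235]
ee_rot: [0.001, 0.89, 0.455, 0.001]
ft_force: [1.0, 0.4, -2.6]
grip_width: 0.139
```

```bash
python3 - <<'E'
from h import *
import cv2
print(env.sense()["grip_width"]*.0918)
ft(4)
F=ft(12)
cv2.imwrite("pics/s5.png",cv2.resize(env.get_image("scene")[60:210,270:430],None,fx=4,fy=4,interpolation=2))
go((.422,-.024,.2326),-8.6)
E
```

```text
0.012801049626215907
F mean [ 0.322 -0.454 -2.219] std [0.533 0.9   1.567] med [ 0.291 -0.173 -2.922]
F mean [ 0.212  0.119 -2.896] std [0.47  0.348 0.399] med [ 0.276  0.049 -2.988]
shift [ 2.341e-01 -1.765e-01  1.000e-04] turn [-1.00e-04  0.00e+00 -4.75e-01] yang -35.82 pos [ 0.4281 -0.3171  0.2327]
```

View pics/s5.png

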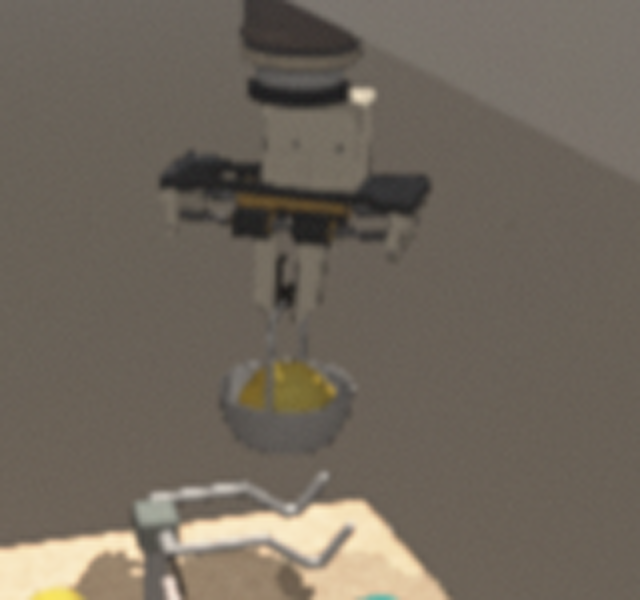

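Request:
play_rows(plan=[{"dx": 0.012, "dy": -0.009, "dz": 0, "ax": 0, "ay": 0, "az": 0}, {"dx": 0.023, "dy": -0.0175, "dz": 0, "ax": 0, "ay": 0, "az": 0}, {"dx": 0.033, "dy": -0.025, "dz": 0, "ax": 0, "ay": 0, "az": 0}, {"dx": 0.033, "dy": -0.025, "dz": 0, "ax": 0, "ay": 0, "az": 0}, {"dx": 0.033, "dy": -0.025, "dz": 0, "ax": 0, "ay": 0, "az": 0}])

```text
time: 8.4
ee_pos: [0.4238, -0.1467, 0.2326]
ee_rot: [-0.0, 0.89, 0.456, 0.0]
ft_force: [0.4, 0.6, -2.5]
grip_width: 0.138
```

Request:
play_rows(plan=[{"dx": 0.033, "dy": -0.025, "dz": 0, "ax": 0, "ay": 0, "az": 0}, {"dx": 0.028, "dy": -0.021, "dz": 0, "ax": 0, "ay": 0, "az": 0}, {"dx": 0.021, "dy": -0.016, "dz": 0, "ax": 0, "ay": 0, "az": 0}, {"dx": 0.012, "dy": -0.009, "dz": 0, "ax": 0, "ay": 0, "az": 0}, {"dx": 0.006, "dy": -0.004, "dz": 0, "ax": 0, "ay": 0, "az": 0}])

```text
time: 9.02
ee_pos: [0.4215, -0.0226, 0.2327]
ee_rot: [-0.0, 0.89, 0.456, 0.0]
ft_force: [-0.2, -0.8, -2.7]
grip_width: 0.145
```

Request:
play_rows(plan=[{"dx": 0, "dy": 0, "dz": 0, "ax": 0, "ay": 0, "az": -0.08}, {"dx": 0, "dy": 0, "dz": 0, "ax": 0, "ay": 0, "az": -0.12}, {"dx": 0, "dy": 0, "dz": 0, "ax": 0, "ay": 0, "az": -0.12}, {"dx": 0, "dy": 0, "dz": 0, "ax": 0, "ay": 0, "az": -0.095}, {"dx": 0, "dy": 0, "dz": 0, "ax": 0, "ay": 0, "az": -0.06}])

```text
time: 9.65
ee_pos: [0.4217, -0.0243, 0.2327]
ee_rot: [-0.0, 0.758, 0.653, 0.0]
ft_force: [-0.8, 0.3, -2.2]
grip_width: 0.14
```

```bash
python3 - <<'E'
from h import *
import cv2
ft(4)
cv2.imwrite("pics/s6.png",cv2.resize(env.get_image("scene")[100:250,270:430],None,fx=4,fy=4,interpolation=2))
cv2.imwrite("pics/t6.png",cv2.resize(env.get_image("top")[145:295,210:370],None,fx=4,fy=4,interpolation=2))
go((.422,-.024,.2326),-8.6)
E
```

```text
F mean [-1.000e-03 -1.050e-01 -2.886e+00] std [0.52  0.402 0.478] med [ 0.153  0.021 -2.927]
shift [0.0001 0.0001 0.0001] turn [-0.     -0.     -0.0013] yang -8.67 pos [ 0.4219 -0.0241  0.2327]
```

View pics/s6.png

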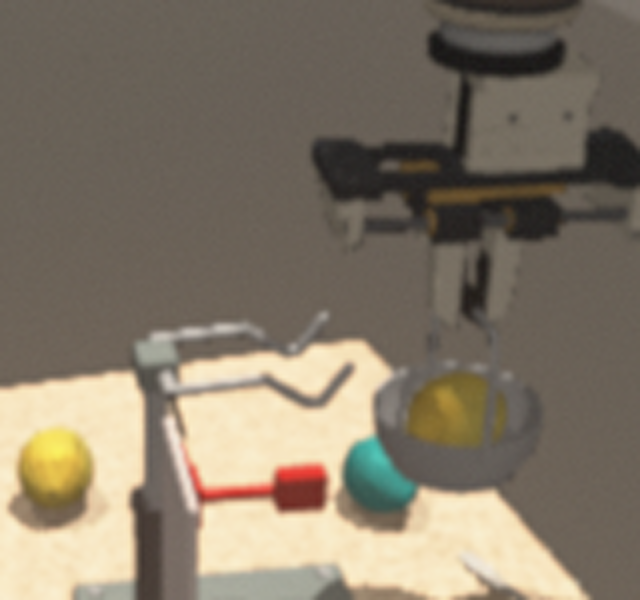

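View pics/t6.png

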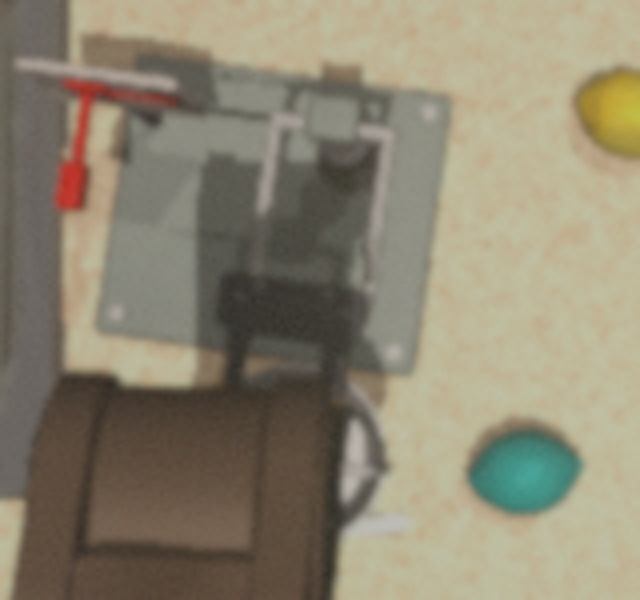

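```bash
python3 - <<'E'
from h import *
S=lambda x,y:(270+(x-1.5)/4,100+(y-1.5)/4)
T=lambda x,y:(210+(x-1.5)/4,145+(y-1.5)/4)
print("block",tri(S(155,347),T(332,115)))
print("tips",tri(S(350,369),T(0,0)) if 0 else "")
inv=lambda p:((p[0]-210)*4+1.5,(p[1]-145)*4+1.5)
invS=lambda p:((p[0]-270)*4+1.5,(p[1]-100)*4+1.5)
for z in(.24,.235,.2): print(z,inv(proj("top",(.414,-.0765,z))))
ex=np.array([.9888,-.1494,0]);ey=np.array([.1494,.9888,0])
g=np.array([.4219,-.0241,.240])
for k in(-.047,0,.047): print(k,"scene bar",invS(proj("scene",g+k*ey)))
s=np.array([.521,-.0386,.2])
for y in(-.032,.032):
  for x,z in((0,-.007),(-.02,.015),(.09,.02)): print(y,x,"scene",invS(proj("scene",s+x*ex+y*ey+[0,0,z])),"top",inv(proj("top",s+x*ex+y*ey+[0,0,z])))
E
```

```text
block [ 0.61124323 -0.05075091  0.22025247]
tips 
0.24 (np.float64(377.12920225750895), np.float64(475.52908642783086))
0.235 (np.float64(377.52662235309936), np.float64(474.956513393101))
0.2 (np.float64(380.20529908837375), np.float64(471.0972770726612))
-0.047 scene bar (np.float64(444.6282338068934), np.float64(265.1491584240424))
0 scene bar (np.float64(467.2076352954407), np.float64(297.8810242083067))
0.047 scene bar (np.float64(491.8164080039917), np.float64(333.55473530380743))
-0.032 0 scene (np.float64(290.6817680012266), np.float64(351.77202306927336)) top (np.float64(369.31589819691794), np.float64(288.4499183621864))
-0.032 -0.02 scene (np.float64(323.71393444083355), np.float64(318.7696030872754)) top (np.float64(362.1104381379398), np.float64(322.7973586076283))
-0.032 0.09 scene (np.float64(148.7371534642541), np.float64(321.6923971000216)) top (np.float64(390.98765358988385), np.float64(126.39148055365297))
0.032 0 scene (np.float64(312.8254508040741), np.float64(402.3583016892851)) top (np.float64(257.6791738330246), np.float64(272.0939599855652))
0.032 -0.02 scene (np.float64(348.04900253389087), np.float64(367.830575033714)) top (np.float64(248.0335667867364), np.float64(306.03752720922955))
0.032 0.09 scene (np.float64(162.79233388421358), np.float64(371.84599789696586)) top (np.float64(277.2114111927067), np.float64(109.93781675283276))
```

Request:
play_rows(plan=[{"dx": 0, "dy": 0.01, "dz": 0, "ax": 0, "ay": 0, "az": 0}, {"dx": 0, "dy": 0.015, "dz": 0, "ax": 0, "ay": 0, "az": 0}, {"dx": 0, "dy": 0.02, "dz": 0, "ax": 0, "ay": 0, "az": 0}, {"dx": 0, "dy": 0.02, "dz": 0, "ax": 0, "ay": 0, "az": 0}, {"dx": 0, "dy": 0.02, "dz": 0, "ax": 0, "ay": 0, "az": 0}])

```text
time: 10.58
ee_pos: [0.5078, -0.037, 0.2325]
ee_rot: [0.0, 0.758, 0.652, -0.0]
ft_force: [0.1, 0.3, -2.2]
grip_width: 0.141
```

Request:
play_rows(plan=[{"dx": 0, "dy": 0.01, "dz": 0, "ax": 0, "ay": 0, "az": 0}, {"dx": 0, "dy": 0.005, "dz": 0, "ax": 0, "ay": 0, "az": 0}, {"dx": 0, "dy": 0, "dz": 0, "ax": 0, "ay": 0, "az": 0}, {"dx": 0, "dy": 0, "dz": 0, "ax": 0, "ay": 0, "az": 0}])

```text
time: 11.08
ee_pos: [0.5203, -0.0389, 0.2327]
ee_rot: [-0.0, 0.758, 0.652, 0.0]
ft_force: [-0.2, 0.2, -2.2]
grip_width: 0.141
```

```bash
python3 - <<'E'
from h import *
import cv2
ft(8)
cv2.imwrite("pics/s7.png",cv2.resize(env.get_image("scene")[100:250,270:430],None,fx=4,fy=4,interpolation=2))
go((.521,-.0386,.2327),-8.6)
E
```

```text
F mean [-0.118 -0.068 -2.64 ] std [0.439 0.477 0.492] med [-0.169 -0.05  -2.57 ]
shift [0.0004 0.0001 0.0001] turn [ 0.0001 -0.0001  0.0001] yang -8.59 pos [ 0.5208 -0.0389  0.2328]
```

View pics/s7.png

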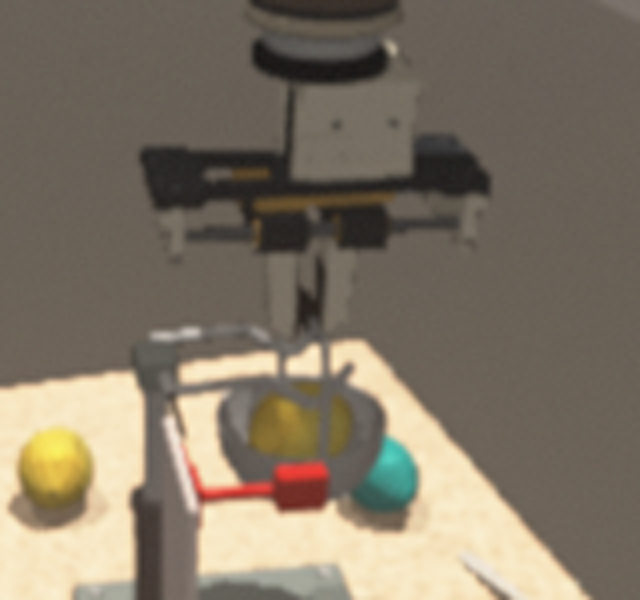

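Request:
play_rows(plan=[{"dx": 0, "dy": 0, "dz": 0.006, "ax": 0, "ay": 0, "az": 0}, {"dx": 0, "dy": 0, "dz": 0.008, "ax": 0, "ay": 0, "az": 0}, {"dx": 0, "dy": 0, "dz": 0.008, "ax": 0, "ay": 0, "az": 0}, {"dx": 0, "dy": 0, "dz": 0.007, "ax": 0, "ay": 0, "az": 0}, {"dx": 0, "dy": 0, "dz": 0.005, "ax": 0, "ay": 0, "az": 0}])

```text
time: 12.15
ee_pos: [0.5207, -0.039, 0.1981]
ee_rot: [-0.0, 0.758, 0.652, -0.0]
ft_force: [0.0, 1.0, -2.5]
grip_width: 0.143
```

Request:
play_rows(plan=[{"dx": 0, "dy": 0, "dz": 0.003, "ax": 0, "ay": 0, "az": 0}, {"dx": 0, "dy": 0, "dz": 0.003, "ax": 0, "ay": 0, "az": 0}, {"dx": 0, "dy": 0, "dz": 0.003, "ax": 0, "ay": 0, "az": 0}, {"dx": 0, "dy": 0, "dz": 0.003, "ax": 0, "ay": 0, "az": 0}, {"dx": 0, "dy": 0, "dz": 0.003, "ax": 0, "ay": 0, "az": 0}])

```text
time: 12.78
ee_pos: [0.521, -0.039, 0.1837]
ee_rot: [0.0, 0.758, 0.652, 0.0]
ft_force: [0.4, 0.2, -1.5]
grip_width: 0.146
```

```bash
python3 - <<'E'
from h import *
import cv2
ft(8)
cv2.imwrite("pics/s8.png",cv2.resize(env.get_image("scene")[100:250,270:430],None,fx=4,fy=4,interpolation=2))
go((.521,-.0386,.1636),-8.6)
E
```

```text
F mean [ 0.4    0.034 -1.644] std [0.436 0.392 0.348] med [ 0.419  0.067 -1.583]
shift [0.0004 0.     0.0202] turn [ 0.0003 -0.0001  0.    ] yang -8.6 pos [ 0.5209 -0.039   0.1838]
```

View pics/s8.png

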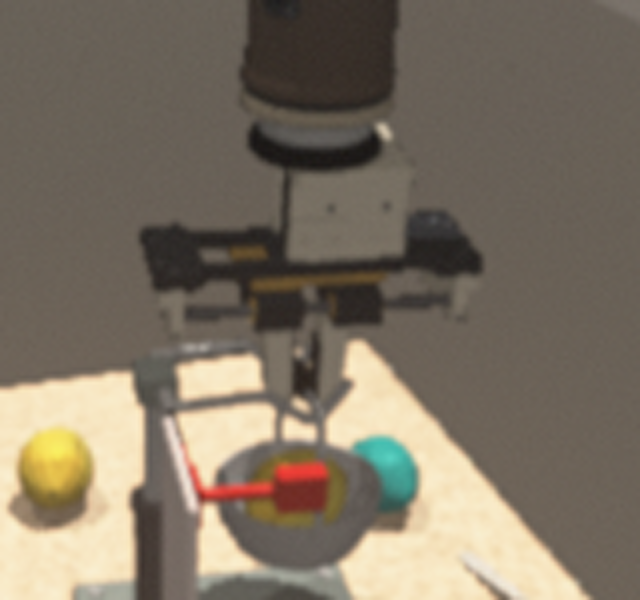

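Request:
play_rows(plan=[{"dx": 0, "dy": 0, "dz": 0.003, "ax": 0, "ay": 0, "az": 0}, {"dx": 0, "dy": 0, "dz": 0.003, "ax": 0, "ay": 0, "az": 0}, {"dx": 0, "dy": 0, "dz": 0.003, "ax": 0, "ay": 0, "az": 0}, {"dx": 0, "dy": 0, "dz": 0.003, "ax": 0, "ay": 0, "az": 0}, {"dx": 0, "dy": 0, "dz": 0.002, "ax": 0, "ay": 0, "az": 0}])

```text
time: 13.85
ee_pos: [0.521, -0.039, 0.1696]
ee_rot: [0.0, 0.758, 0.652, 0.0]
ft_force: [0.4, -0.9, -1.1]
grip_width: 0.141
```

```bash
python3 - <<'E'
from h import *
import cv2
ft(2)
ft(24)
cv2.imwrite("pics/s9.png",cv2.resize(env.get_image("scene")[100:250,270:430],None,fx=4,fy=4,interpolation=2))
go((.521,-.0386,.1636),-8.6)
print(env.sense()["time"])
E
```

```text
F mean [ 0.883 -0.89  -0.514] std [0.512 0.042 0.564] med [ 0.883 -0.89  -0.514]
F mean [ 1.662 -0.168 -0.231] std [0.517 0.449 0.444] med [ 1.602 -0.209 -0.189]
shift [0.0004 0.0001 0.0061] turn [ 0.0001 -0.      0.    ] yang -8.6 pos [ 0.5209 -0.039   0.1697]
15.2
```

View pics/s9.png

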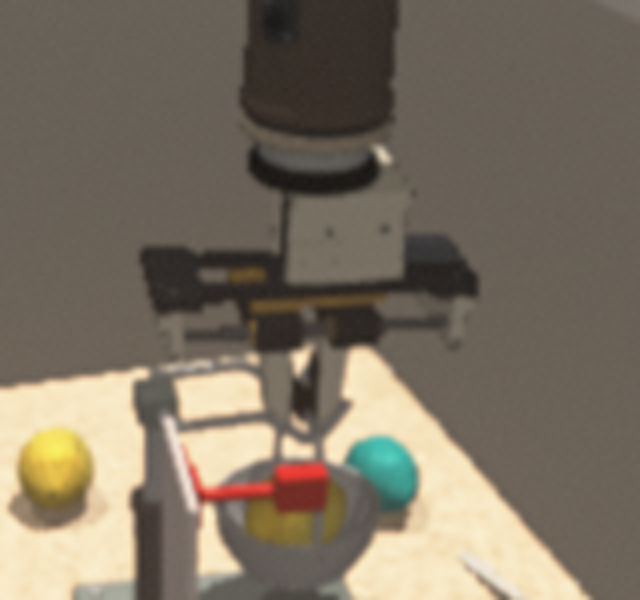

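Request:
play_rows(plan=[{"dx": 0, "dy": 0.001, "dz": 0, "ax": 0, "ay": 0, "az": 0}, {"dx": 0, "dy": 0.001, "dz": 0, "ax": 0, "ay": 0, "az": 0}, {"dx": 0, "dy": 0.001, "dz": 0, "ax": 0, "ay": 0, "az": 0}, {"dx": 0, "dy": 0, "dz": 0, "ax": 0, "ay": 0, "az": 0}])

```text
time: 15.7
ee_pos: [0.5231, -0.0394, 0.1694]
ee_rot: [-0.001, 0.758, 0.652, -0.001]
ft_force: [-3.3, 0.5, 0.4]
grip_width: 0.141
```

```bash
python3 - <<'E'
from h import *
ft(2)
ft(20)
go((.521,-.0386,.1636),-8.6)
print(env.sense()["time"])
E
```

```text
F mean [-3.688  0.233  0.306] std [0.364 0.269 0.103] med [-3.688  0.233  0.306]
F mean [-4.756  0.499 -0.175] std [0.503 0.627 0.45 ] med [-4.731  0.517 -0.226]
shift [ 0.0004 -0.0027  0.0061] turn [-0.0003 -0.     -0.    ] yang -8.6 pos [ 0.5236 -0.0394  0.1697]
16.8
```

Request:
play_rows(plan=[{"dx": 0, "dy": -0.001, "dz": 0, "ax": 0, "ay": 0, "az": 0}, {"dx": 0, "dy": -0.001, "dz": 0, "ax": 0, "ay": 0, "az": 0}, {"dx": 0, "dy": 0, "dz": 0, "ax": 0, "ay": 0, "az": 0}])

```text
time: 17.18
ee_pos: [0.5227, -0.0392, 0.1701]
ee_rot: [0.001, 0.758, 0.652, 0.001]
ft_force: [0.6, -0.1, -0.1]
grip_width: 0.14
```

```bash
python3 - <<'E'
from h import *
ft(6)
ft(20)
go((.521,-.0386,.1636),-8.6)
print(env.sense()["time"])
E
```

```text
F mean [ 1.201 -0.077  0.039] std [0.527 0.213 0.221] med [ 1.081 -0.14  -0.01 ]
F mean [ 1.537 -0.118 -0.149] std [0.502 0.498 0.595] med [ 1.5   -0.093 -0.204]
shift [ 0.0004 -0.0009  0.0061] turn [ 0.     -0.      0.0001] yang -8.59 pos [ 0.5218 -0.0391  0.1697]
18.475
```

Request:
play_rows(plan=[{"dx": 0, "dy": 0.0004, "dz": 0.0005, "ax": 0, "ay": 0, "az": 0}, {"dx": 0, "dy": 0, "dz": 0.0005, "ax": 0, "ay": 0, "az": 0}, {"dx": 0, "dy": 0, "dz": 0, "ax": 0, "ay": 0, "az": 0}])

```text
time: 18.85
ee_pos: [0.5219, -0.0391, 0.1686]
ee_rot: [-0.0, 0.758, 0.652, -0.0]
ft_force: [0.9, -0.6, 0.1]
grip_width: 0.144
```

```bash
python3 - <<'E'
from h import *
ft(6)
ft(24)
go((.521,-.0386,.1636),-8.6)
print(env.sense()["time"])
E
```

```text
F mean [-0.657 -0.067 -0.083] std [0.748 0.297 0.386] med [-0.77   0.05   0.072]
F mean [-1.574  0.519 -0.199] std [0.531 0.435 0.478] med [-1.48   0.503 -0.203]
shift [ 0.0004 -0.0013  0.0051] turn [ 0. -0. -0.] yang -8.6 pos [ 0.5222 -0.0392  0.1687]
20.35
```

Request:
play_rows(plan=[{"dx": 0, "dy": -0.0002, "dz": 0.0005, "ax": 0, "ay": 0, "az": 0}, {"dx": 0, "dy": 0, "dz": 0.0005, "ax": 0, "ay": 0, "az": 0}, {"dx": 0, "dy": 0, "dz": 0, "ax": 0, "ay": 0, "az": 0}])

```text
time: 20.72
ee_pos: [0.5222, -0.0392, 0.1678]
ee_rot: [0.0, 0.758, 0.652, 0.0]
ft_force: [-0.9, -0.1, -0.2]
grip_width: 0.143
```

```bash
python3 - <<'E'
from h import *
import cv2
ft(6)
ft(30)
cv2.imwrite("pics/s10.png",cv2.resize(env.get_image("scene")[140:240,290:370],None,fx=6,fy=6,interpolation=2))
go((.521,-.0386,.1636),-8.6)
print(env.sense()["time"])
E
```

```text
F mean [-0.72   0.04  -0.147] std [0.568 0.559 0.373] med [-0.865  0.024 -0.077]
F mean [ 0.313 -0.023 -0.055] std [0.476 0.425 0.443] med [ 0.337 -0.035 -0.009]
shift [ 0.0004 -0.0011  0.0041] turn [ 0.0001 -0.     -0.    ] yang -8.6 pos [ 0.5221 -0.0392  0.1677]
22.575
```

View pics/s10.png

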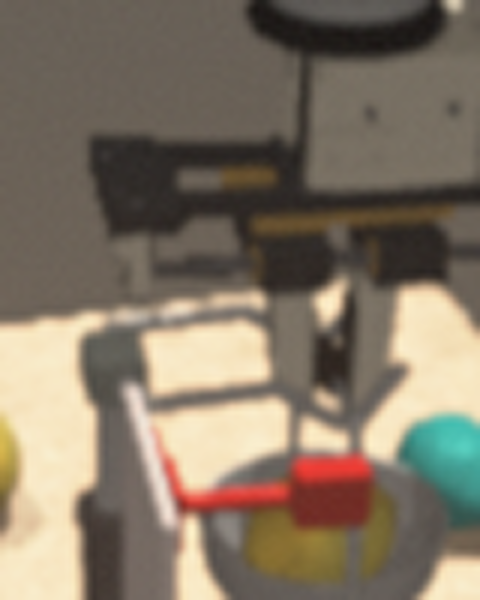

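Request:
play_rows(plan=[{"dx": 0, "dy": 0, "dz": 0, "ax": 0, "ay": 0, "az": 0}, {"dx": 0, "dy": 0, "dz": 0, "ax": 0, "ay": 0, "az": 0}, {"dx": 0, "dy": 0, "dz": 0, "ax": 0, "ay": 0, "az": 0}, {"dx": 0, "dy": 0, "dz": 0, "ax": 0, "ay": 0, "az": 0}, {"dx": 0, "dy": 0, "dz": 0, "ax": 0, "ay": 0, "az": 0}], gripper=0.045)

```text
time: 23.2
ee_pos: [0.522, -0.0391, 0.1677]
ee_rot: [-0.0, 0.758, 0.652, 0.0]
ft_force: [-0.0, 0.3, -0.8]
grip_width: 0.486
```

```bash
python3 - <<'E'
from h import *
import cv2
print(env.sense()["grip_width"]*.0918)
cv2.imwrite("pics/s11.png",cv2.resize(env.get_image("scene")[140:240,290:370],None,fx=6,fy=6,interpolation=2))
ft(20)
go((.521,-.0386,.1636),-8.6)
print(env.sense()["time"])
E
```

```text
0.044657742512206715
F mean [ 0.062 -0.042 -0.044] std [0.449 0.516 0.528] med [-0.073 -0.151  0.021]
shift [ 0.0004 -0.0011  0.0041] turn [-0. -0.  0.] yang -8.6 pos [ 0.522  -0.0391  0.1677]
24.25
```

View pics/s11.png

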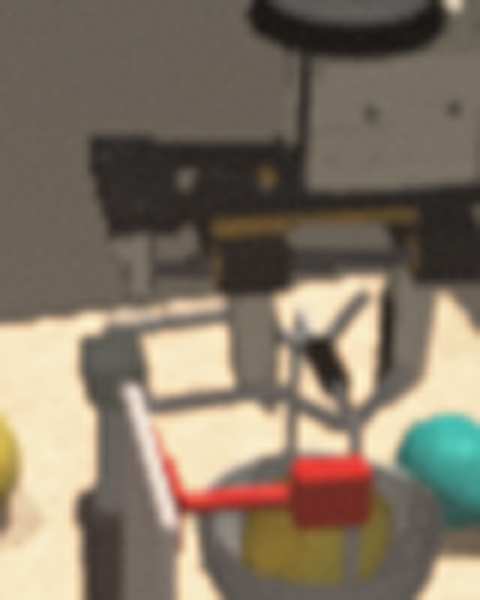

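Request:
play_rows(plan=[{"dx": 0, "dy": 0, "dz": -0.01, "ax": 0, "ay": 0, "az": 0}, {"dx": 0, "dy": 0, "dz": -0.02, "ax": 0, "ay": 0, "az": 0}, {"dx": 0, "dy": 0, "dz": -0.04, "ax": 0, "ay": 0, "az": 0}, {"dx": 0, "dy": 0, "dz": -0.05, "ax": 0, "ay": 0, "az": 0}, {"dx": 0, "dy": 0, "dz": -0.04, "ax": 0, "ay": 0, "az": 0}])

```text
time: 24.88
ee_pos: [0.5221, -0.0396, 0.3304]
ee_rot: [0.001, 0.758, 0.652, 0.001]
ft_force: [0.2, 0.7, -0.8]
grip_width: 0.489
```

```bash
python3 - <<'E'
from h import *
import cv2
for i in range(6): env.sense();im=env.get_image("scene")
cv2.imwrite("pics/s12.png",cv2.resize(im[150:270,280:380],None,fx=5,fy=5,interpolation=2))
im=env.get_image("top");cv2.imwrite("pics/t12.png",cv2.resize(im[140:240,210:330],None,fx=5,fy=5,interpolation=2))
go((.5745,.0949,.33),81.4)
print(env.sense()["time"],env.sense()["joint_positions"].round(2))
E
```

```text
shift [ 0.1404  0.0325 -0.0033] turn [-1.7000e-03 -1.1000e-03 -1.5708e+00] yang -8.6 pos [ 0.5214 -0.039   0.3268]
25.225 [-0.64  0.22  0.76  1.72 -0.16  1.27  0.01]
```

View pics/s12.png

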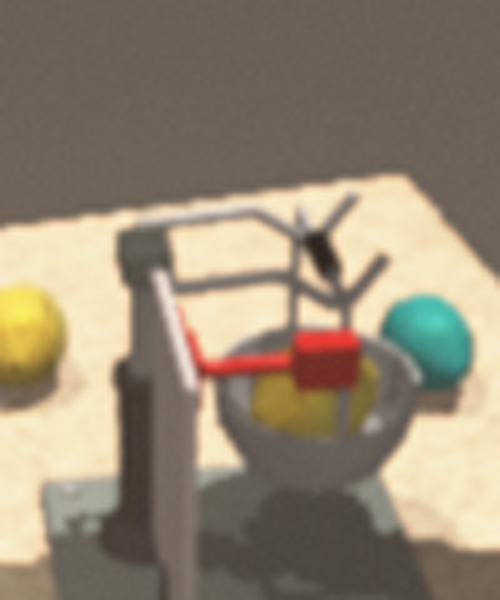

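View pics/t12.png

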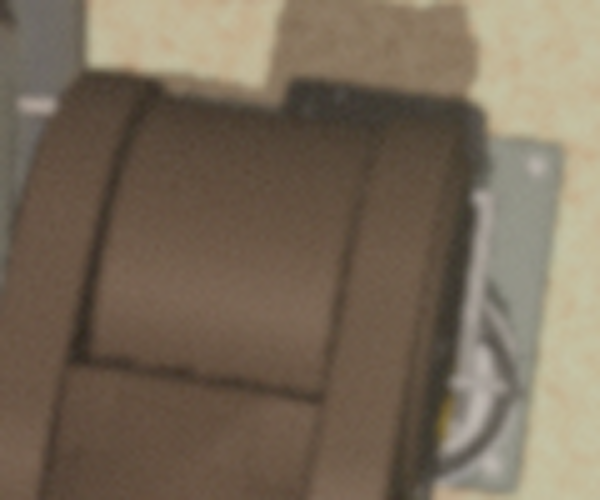

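```bash
python3 - <<'E'
from h import *
import cv2
a=cv2.imread("pics/scene0.png")
ims=[env.get_image("scene").astype(float) for i in range(6)]
b=np.mean(ims,0).astype(np.uint8);cv2.imwrite("pics/sceneB.png",b)
def knob(im):
    f=im.astype(float);m=((f[...,2]>90)&(f[...,2]>2.2*f[...,1])&(f[...,2]>2.2*f[...,0])).astype(np.uint8)
    m=cv2.morphologyEx(m,cv2.MORPH_OPEN,np.ones((5,5),np.uint8))
    n,l,s,c=cv2.connectedComponentsWithStats(m);i=1+np.argmax(s[1:,4]);return c[i],s[i]
print(knob(a),knob(b))
A=cv2.resize(a[165:215,300:370],None,fx=8,fy=8,interpolation=2);B=cv2.resize(b[175:225,300:370],None,fx=8,fy=8,interpolation=2)
cv2.imwrite("pics/A.png",A);cv2.imwrite("pics/B.png",B)
k=(.5745,.0949)
for z in(.19,.2,.206,.21): print(z,proj("scene",(*k,z)))
E
```

```text
(array([344.15625, 220.96875]), array([339, 217,  11,   9,  96], dtype=int32)) (array([344.54700855, 221.39316239]), array([339, 217,  12,  10, 117], dtype=int32))
0.19 [343.65131425 227.65063571]
0.2 [343.87353568 223.72653401]
0.206 [344.00816345 221.34920677]
0.21 [344.09846141 219.75467842]
```

View pics/A.png

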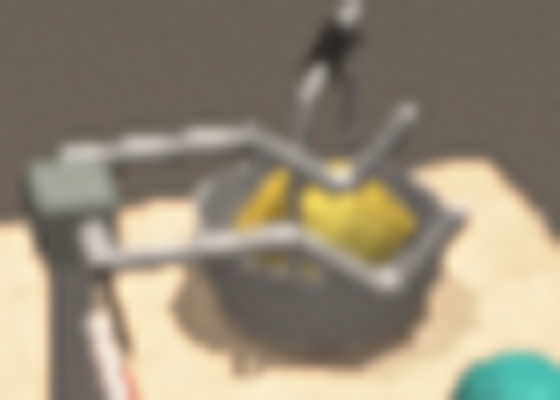

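View pics/B.png

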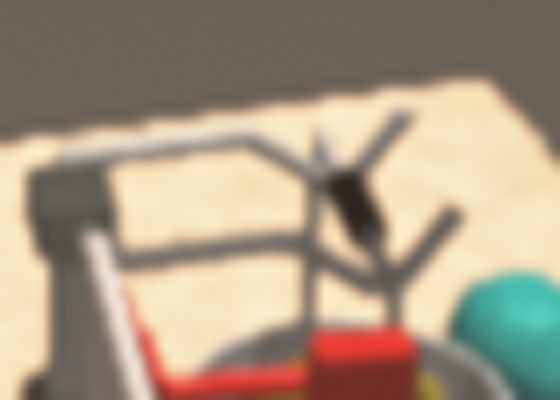

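```bash
python3 - <<'E'
from h import *
o=np.array([.610,-.052,0]);ex=np.array([.9888,-.1494,0]);ey=np.array([.1494,.9888,0])
def zof(p,xy):
    zs=np.linspace(.1,.3,2001);r=[proj("scene",(*xy,z))[1] for z in zs];return np.interp(-p,-np.array(r),zs)
A=lambda y:165+(y-3.5)/8
B=lambda y:175+(y-3.5)/8
for n,x,y,a,b in(("ntip",-.11,.032,212,210),("ftip",-.11,-.032,108,113),("fkink",-.065,-.032,133,138),("nkink",-.065,.032,232,240),("nval",-.09,.032,285,285)):
    xy=(o+x*ex+y*ey)[:2]; za,zb=zof(A(a),xy),zof(B(b),xy);print(n,za.round(4),zb.round(4),"dip",(za-zb).round(4))
import cv2
a=cv2.cvtColor(cv2.imread("pics/scene0.png"),6);b=cv2.cvtColor(cv2.imread("pics/sceneB.png"),6)
# block (head) and rod edges by normalised correlation on gradient
g=lambda i:cv2.Sobel(i.astype(np.float32),5,0,1)
f=8;ga=cv2.resize(g(a),None,fx=f,fy=f,interpolation=2);gb=cv2.resize(g(b),None,fx=f,fy=f,interpolation=2)
for n,(x0,x1,y0,y1),xy in(("block",(303,315,184,198),(.61,-.052)),("farrod",(312,333,178,186),None),("nearrod",(314,336,192,201),None),("ntip",(350,360,190,197),None),("ftip",(345,354,176,184),None)):
    t=ga[y0*f:y1*f,x0*f:x1*f];s=gb[(y0+5)*f:(y1+16)*f,(x0-2)*f:(x1+2)*f]
    m=cv2.matchTemplate(s,t,cv2.TM_CCOEFF_NORMED);_,v,_,l=cv2.minMaxLoc(m);print(n,v,"dpx",5+l[1]/f,l[0]/f-2)
E
```

```text
Traceback (most recent call last):
  File "h.py", line 7, in proj
    c=env.get_calibration(n);R=np.array(c["R"]);t=np.array(c["t"]);K=np.array(c["K"])
ValueError: time passes only in moves, steps and waits
```

```bash
sed -i 's/c=env.get_calibration(n);/c=cal(n);/' h.py; cat >> h.py <<'E'
import functools
@functools.lru_cache(None)
def cal(n): return env.get_calibration(n)
E
python3 - <<'E'
from h import *
o=np.array([.610,-.052,0]);ex=np.array([.9888,-.1494,0]);ey=np.array([.1494,.9888,0])
def zof(p,xy):
    zs=np.linspace(.1,.3,201);r=[proj("scene",(*xy,z))[1] for z in zs];return np.interp(-p,-np.array(r),zs)
A=lambda y:165+(y-3.5)/8
B=lambda y:175+(y-3.5)/8
for n,x,y,a,b in(("ntip",-.11,.032,212,210),("ftip",-.11,-.032,108,113),("fkink",-.065,-.032,133,138),("nkink",-.065,.032,232,240),("nval",-.09,.032,285,285)):
    xy=(o+x*ex+y*ey)[:2]; za,zb=zof(A(a),xy),zof(B(b),xy);print(n,za.round(4),zb.round(4),"dip",(za-zb).round(4))
import cv2
a=cv2.cvtColor(cv2.imread("pics/scene0.png"),6);b=cv2.cvtColor(cv2.imread("pics/sceneB.png"),6)
g=lambda i:cv2.Sobel(i.astype(np.float32),5,0,1)
f=8;ga=cv2.resize(g(a),None,fx=f,fy=f,interpolation=2);gb=cv2.resize(g(b),None,fx=f,fy=f,interpolation=2)
for n,(x0,x1,y0,y1) in(("block",(303,315,184,198)),("farrod",(312,333,178,186)),("nearrod",(314,336,192,201)),("ntip",(350,360,190,197)),("ftip",(345,354,176,184))):
    t=ga[y0*f:y1*f,x0*f:x1*f];s=gb[(y0+5)*f:(y1+16)*f,(x0-2)*f:(x1+2)*f]
    m=cv2.matchTemplate(s,t,cv2.TM_CCOEFF_NORMED);_,v,_,l=cv2.minMaxLoc(m);print(n,round(v,2),"dpx",5+l[1]/f,l[0]/f-2)
E
```

```text
ntip 0.2164 0.1899 dip 0.0265
ftip 0.2185 0.1885 dip 0.0301
fkink 0.2127 0.1826 dip 0.0301
nkink 0.2129 0.1829 dip 0.0299
nval 0.1931 0.1652 dip 0.0279
block 0.29 dpx 9.375 -1.125
farrod 0.91 dpx 8.5 0.875
nearrod 0.56 dpx 8.625 2.0
ntip 0.66 dpx 9.5 -0.75
ftip 0.7 dpx 8.25 -1.5
```

Request:
play_rows(plan=[{"dx": 0, "dy": -0.05, "dz": -0.01, "ax": 0, "ay": 0, "az": 0}, {"dx": 0, "dy": -0.05, "dz": -0.01, "ax": 0, "ay": 0, "az": 0}, {"dx": 0, "dy": -0.05, "dz": -0.01, "ax": 0, "ay": 0, "az": 0}, {"dx": 0, "dy": 0, "dz": 0, "ax": 0, "ay": 0, "az": -0.112}, {"dx": 0, "dy": 0, "dz": 0, "ax": 0, "ay": 0, "az": -0.112}])

```text
time: 26.15
ee_pos: [0.3733, -0.0167, 0.358]
ee_rot: [-0.0, 0.679, 0.734, 0.001]
ft_force: [-0.7, 0.3, 0.1]
grip_width: 0.491
```

Request:
play_rows(plan=[{"dx": 0, "dy": 0, "dz": 0, "ax": 0, "ay": 0, "az": -0.15}, {"dx": 0, "dy": 0, "dz": 0, "ax": 0, "ay": 0, "az": -0.15}, {"dx": 0, "dy": 0, "dz": 0, "ax": 0, "ay": 0, "az": -0.15}, {"dx": 0, "dy": 0, "dz": 0, "ax": 0, "ay": 0, "az": -0.15}, {"dx": 0, "dy": 0, "dz": 0, "ax": 0, "ay": 0, "az": -0.15}])

```text
time: 26.78
ee_pos: [0.3737, -0.0169, 0.3577]
ee_rot: [-0.0, 0.363, 0.932, 0.0]
ft_force: [0.1, -0.3, -0.8]
grip_width: 0.49
```

```bash
python3 - <<'E'
from h import *
import cv2
ims=[env.get_image("scene").astype(float) for i in range(6)]
b=np.mean(ims,0).astype(np.uint8);cv2.imwrite("pics/sceneC.png",b)
cv2.imwrite("pics/C.png",cv2.resize(b[175:225,300:370],None,fx=8,fy=8,interpolation=2))
t=env.get_image("top");cv2.imwrite("pics/topC.png",t)
cv2.imwrite("pics/tC.png",cv2.resize(t[145:245,210:330],None,fx=6,fy=6,interpolation=2))
go((.5745,.0949,.30),81.4);print(env.sense()["time"])
E
```

```text
shift [-0.071   0.2185  0.0577] turn [-1.000e-04 -0.000e+00 -5.991e-01] yang 47.07 pos [ 0.3737 -0.0168  0.3577]
27.125
```

View pics/C.png

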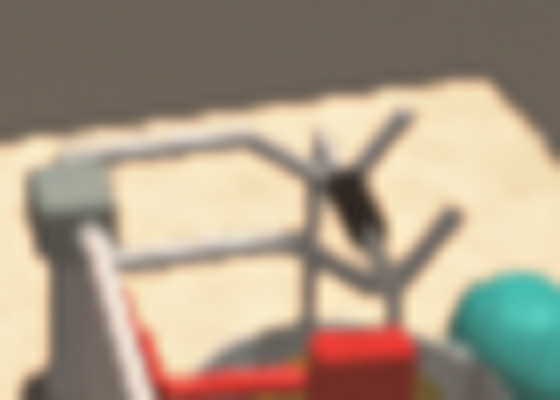

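View pics/tC.png

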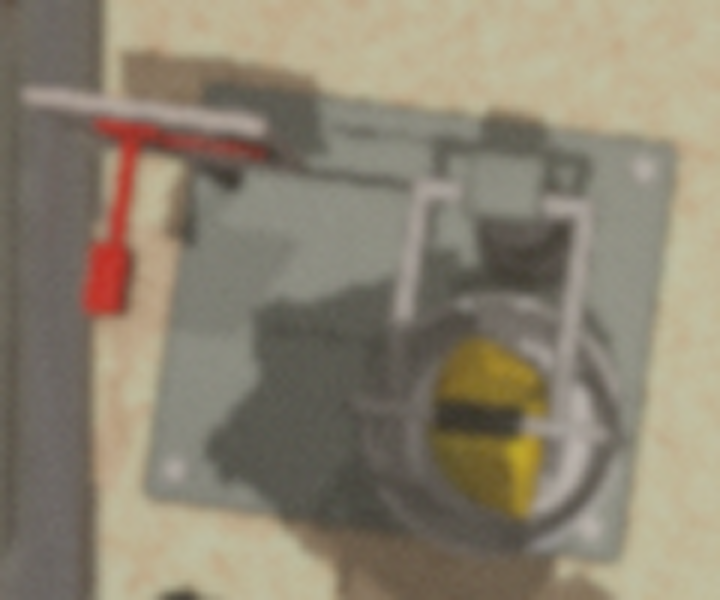

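```bash
python3 - <<'E'
from h import *
import cv2
a=cv2.imread("pics/scene0.png");c=cv2.imread("pics/sceneC.png")
f=8
ga=cv2.resize(a,None,fx=f,fy=f,interpolation=2);gb=cv2.resize(c,None,fx=f,fy=f,interpolation=2)
for n,(x0,x1,y0,y1) in(("block",(303,314,183,196)),("blockin",(305,313,186,195)),("farrod",(316,330,180,184.5)),("nearrod",(316,335,193.5,197.5)),("sleeve",(0,0,0,0))):
    if n=="sleeve":break
    t=ga[int(y0*f):int(y1*f),x0*f:x1*f];s=gb[int((y0+5)*f):int((y1+16)*f),(x0-1)*f:(x1+2)*f]
    m=cv2.matchTemplate(s,t,cv2.TM_CCOEFF_NORMED);_,v,_,l=cv2.minMaxLoc(m);print(n,round(v,2),"dpx",5+l[1]/f,l[0]/f-1)
def dark(im,x0,x1,y0,y1):
    g=im[y0:y1,x0:x1].max(2).astype(float);w=np.clip(70-g,0,None);Y,X=np.mgrid[y0:y1,x0:x1];return (X*w).sum()/w.sum(),(Y*w).sum()/w.sum()
ds=dark(c,338,351,193,208);da=dark(a,336,348,163,178);print("sleeve now",ds,"before",da)
def zof(p,xy):
    zs=np.linspace(.05,.3,251);r=[proj("scene",(*xy,z))[1] for z in zs];return np.interp(-p,-np.array(r),zs)
print("z now",zof(ds[1],(.522,-.040)),"before",zof(da[1],(.428,-.316)),"x chk",proj("scene",(.522,-.040,.172)),proj("scene",(.428,-.316,.115)))
print("block px/mm",(proj("scene",(.61,-.052,.19))-proj("scene",(.61,-.052,.22)))/30)
# prongs: column intensity profiles
for col in(320,326):
    print(col,a[176:190,col].mean(1).round().astype(int).tolist(),c[186:200,col].mean(1).round().astype(int).tolist())
for col in(322,328): print(col,a[190:202,col].mean(1).round().astype(int).tolist(),c[200:212,col].mean(1).round().astype(int).tolist())
E
```

```text
block 0.64 dpx 10.75 0.375
blockin 0.99 dpx 10.25 -0.125
farrod 0.91 dpx 8.625 2.0
nearrod 0.9 dpx 9.5 0.125
sleeve now (np.float64(343.5636942675159), np.float64(199.77707006369425)) before (np.float64(341.1759259259259), np.float64(170.21296296296296))
z now 0.17523912142951784 before 0.11619309578837873 x chk [343.99022821 200.91041428] [340.22296493 170.5498951 ]
block px/mm [-0.00085062  0.36511016]
320 [99, 99, 98, 98, 97, 119, 166, 167, 123, 96, 96, 100, 97, 125] [99, 98, 98, 125, 190, 217, 203, 162, 153, 198, 219, 223, 225, 226]
326 [99, 99, 97, 97, 122, 177, 184, 138, 102, 96, 106, 127, 134, 126] [99, 98, 120, 180, 214, 214, 178, 151, 195, 222, 225, 225, 224, 222]
322 [192, 224, 227, 225, 221, 211, 175, 142, 174, 199, 184, 159] [224, 226, 224, 221, 217, 215, 188, 151, 187, 221, 227, 228]
328 [120, 125, 129, 152, 193, 188, 138, 97, 87, 87, 87, 86] [222, 223, 222, 219, 217, 193, 152, 175, 214, 223, 223, 222]
```

```bash
python3 - <<'E'
from h import *
import cv2
o=np.array([.610,-.052,0]);ex=np.array([.9888,-.1494,0]);ey=np.array([.1494,.9888,0])
c=cv2.imread("pics/sceneC.png")
for z in(.200,.203,.206,.209):
    k=o-.057*ex+.14*ey
    P=np.array([proj("scene",k+sx*.014*ex+sy*.007*ey+[0,0,z+sz*.012]) for sx in(-1,1) for sy in(-1,1) for sz in(-1,1)])
    H=cv2.convexHull(P.astype(np.float32));M=cv2.moments(H)
    print(z,"bbox",P.min(0).round(1),P.max(0).round(1),"cent",round(M["m10"]/M["m00"],2),round(M["m01"]/M["m00"],2))
r=(c[...,2].astype(float)-np.maximum(c[...,1],c[...,0])).clip(0)
print(r[213:231,341:350].mean(1).round(),r[213:231,347:350].mean(1).round())
Y,X=np.mgrid[210:234,338:354];w=np.clip(r[210:234,338:354]-0,0,90)
print("soft cent",(X*w).sum()/w.sum(),(Y*w).sum()/w.sum())
cv2.imwrite("pics/kn.png",cv2.resize(c[205:240,320:365],None,fx=12,fy=12,interpolation=2))
E
```

```text
0.2 bbox [336.5 216.7] [351.4 230.8] cent 343.89 223.73
0.203 bbox [336.6 215.5] [351.5 229.6] cent 343.96 222.55
0.206 bbox [336.6 214.3] [351.6 228.4] cent 344.03 221.35
0.209 bbox [336.7 213.1] [351.6 227.2] cent 344.1 220.16
[ 18.  18.  42. 116. 167. 169. 140.  96.  71.  68.  68.  68.  68.  67.
  51.  29.  18.  16.] [ 18.  22.  60. 132. 169. 168. 130.  85.  69.  68.  68.  68.  68.  65.
  45.  21.  11.   9.]
soft cent 344.80911938320685 221.01523912781593
```

View pics/kn.png

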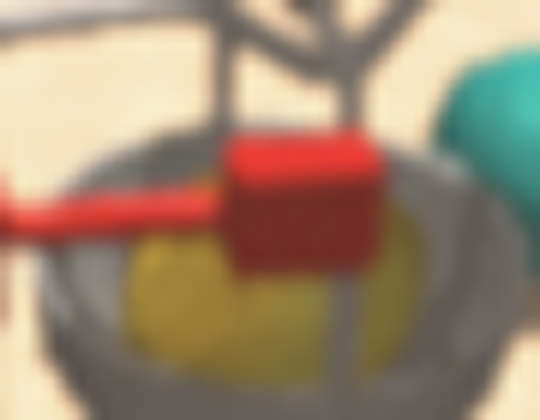

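Request:
play_rows(plan=[{"dx": 0, "dy": 0, "dz": 0, "ax": 0, "ay": 0, "az": -0.15}, {"dx": 0, "dy": 0, "dz": 0, "ax": 0, "ay": 0, "az": -0.15}, {"dx": 0, "dy": 0, "dz": 0, "ax": 0, "ay": 0, "az": -0.15}, {"dx": 0, "dy": 0, "dz": 0, "ax": 0, "ay": 0, "az": -0.149}, {"dx": 0, "dy": 0, "dz": 0, "ax": 0, "ay": 0, "az": 0}])

```text
time: 27.75
ee_pos: [0.3737, -0.0167, 0.3578]
ee_rot: [0.0, 0.075, 0.997, 0.0]
ft_force: [0.4, -0.1, 0.1]
grip_width: 0.491
```

```bash
python3 - <<'E'
from h import *
go((.574,.0955,.30),81.4)
E
```

```text
shift [-0.1814  0.1407  0.0578] turn [0.0005 0.     0.0005] yang 81.43 pos [ 0.3737 -0.0167  0.3578]
```

Request:
play_rows(plan=[{"dx": -0.03, "dy": 0.035, "dz": 0, "ax": 0, "ay": 0, "az": 0}, {"dx": -0.045, "dy": 0.04, "dz": 0, "ax": 0, "ay": 0, "az": 0}, {"dx": -0.045, "dy": 0.04, "dz": 0.01, "ax": 0, "ay": 0, "az": 0}, {"dx": -0.04, "dy": 0.0257, "dz": 0.02, "ax": 0, "ay": 0, "az": 0}, {"dx": -0.0214, "dy": 0, "dz": 0.0278, "ax": 0, "ay": 0, "az": 0}])

```text
time: 28.38
ee_pos: [0.5619, 0.0904, 0.2992]
ee_rot: [-0.003, 0.076, 0.997, -0.001]
ft_force: [-0.0, 0.2, -0.3]
grip_width: 0.49
```

Request:
play_rows(plan=[{"dx": 0, "dy": 0, "dz": 0.03, "ax": 0, "ay": 0, "az": 0}, {"dx": 0, "dy": 0, "dz": 0, "ax": 0, "ay": 0, "az": 0}, {"dx": 0, "dy": 0, "dz": 0, "ax": 0, "ay": 0, "az": 0}])

```text
time: 28.75
ee_pos: [0.5596, 0.088, 0.2726]
ee_rot: [-0.002, 0.076, 0.997, 0.001]
ft_force: [-0.3, -0.2, 0.2]
grip_width: 0.489
```

```bash
python3 - <<'E'
from h import *
import cv2
go((.574,.0955,.197),81.4)
cv2.imwrite("pics/s13.png",cv2.resize(env.get_image("scene")[120:270,270:430],None,fx=4,fy=4,interpolation=2))
E
```

```text
shift [-0.0135  0.0095  0.0755] turn [ 0.0013 -0.0051 -0.0021] yang 81.28 pos [0.5596 0.088  0.2726]
```

View pics/s13.png

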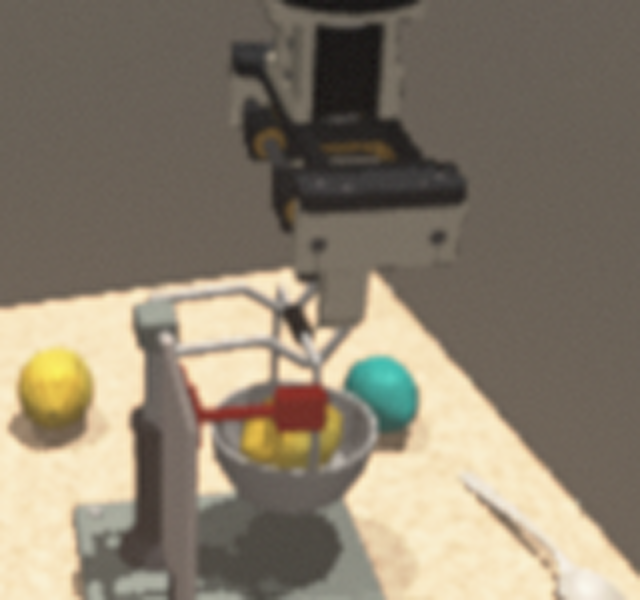

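Request:
play_rows(plan=[{"dx": -0.0135, "dy": 0.0095, "dz": 0, "ax": 0, "ay": -0.005, "az": -0.002}, {"dx": 0, "dy": 0, "dz": 0.02, "ax": 0, "ay": 0, "az": 0}, {"dx": 0, "dy": 0, "dz": 0, "ax": 0, "ay": 0, "az": 0}, {"dx": 0, "dy": 0, "dz": 0, "ax": 0, "ay": 0, "az": 0}])

```text
time: 29.3
ee_pos: [0.5745, 0.0957, 0.2525]
ee_rot: [0.0, 0.074, 0.997, 0.001]
ft_force: [-0.6, 0.6, -0.6]
grip_width: 0.491
```

```bash
python3 - <<'E'
from h import *
import cv2
go((.574,.0955,.197),81.4)
cv2.imwrite("pics/s14.png",cv2.resize(env.get_image("scene")[120:270,270:430],None,fx=4,fy=4,interpolation=2))
cv2.imwrite("pics/t14.png",cv2.resize(env.get_image("top")[145:245,210:330],None,fx=5,fy=5,interpolation=2))
E
```

```text
shift [ 0.0005 -0.0004  0.0555] turn [0.0012 0.0002 0.002 ] yang 81.51 pos [0.5745 0.0957 0.2525]
```

View pics/s14.png

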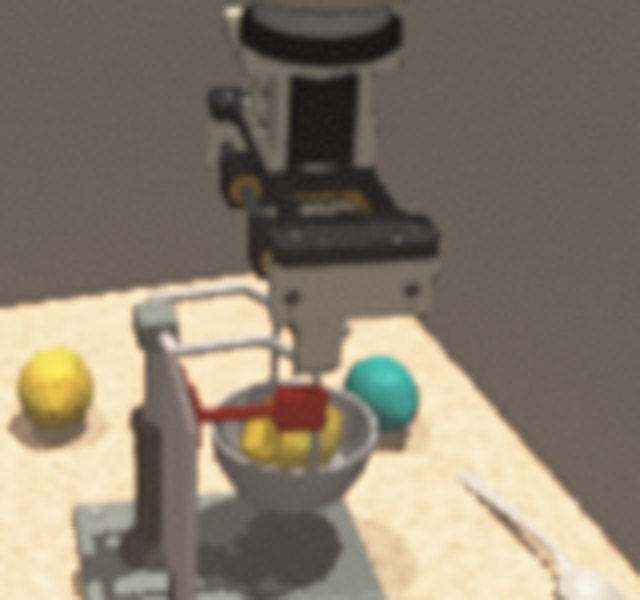

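View pics/t14.png

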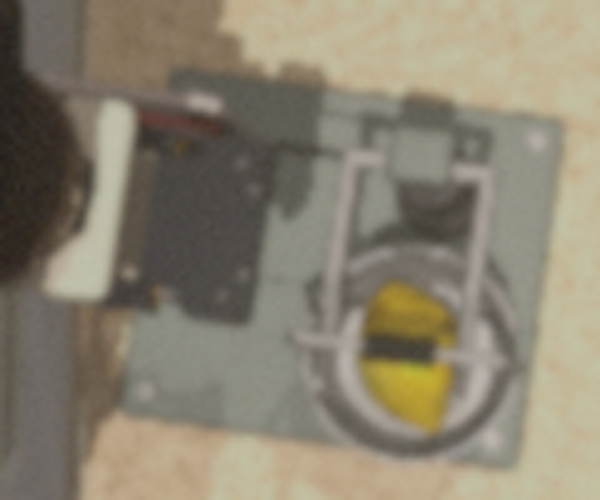

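Request:
play_rows(plan=[{"dx": 0.0005, "dy": -0.0004, "dz": 0.015, "ax": 0, "ay": 0, "az": 0.002}, {"dx": 0, "dy": 0, "dz": 0.018, "ax": 0, "ay": 0, "az": 0}, {"dx": 0, "dy": 0, "dz": 0.015, "ax": 0, "ay": 0, "az": 0}, {"dx": 0, "dy": 0, "dz": 0.0075, "ax": 0, "ay": 0, "az": 0}, {"dx": 0, "dy": 0, "dz": 0, "ax": 0, "ay": 0, "az": 0}])

```text
time: 30.02
ee_pos: [0.573, 0.0951, 0.1954]
ee_rot: [-0.001, 0.075, 0.997, 0.0]
ft_force: [0.8, 0.5, -0.0]
grip_width: 0.492
```

```bash
python3 - <<'E'
from h import *
import cv2
go((.574,.0955,.197),81.4)
im=env.get_image("scene")
cv2.imwrite("pics/s15.png",cv2.resize(im[120:270,270:430],None,fx=4,fy=4,interpolation=2))
print(env.sense()["ft_force"],env.sense()["time"])
E
```

```text
shift [-0.0009  0.0005 -0.0016] turn [ 0.0003 -0.0018 -0.0004] yang 81.38 pos [0.573  0.0951 0.1954]
[0.66416469 0.30112655 0.24061159] 30.075
```

View pics/s15.png

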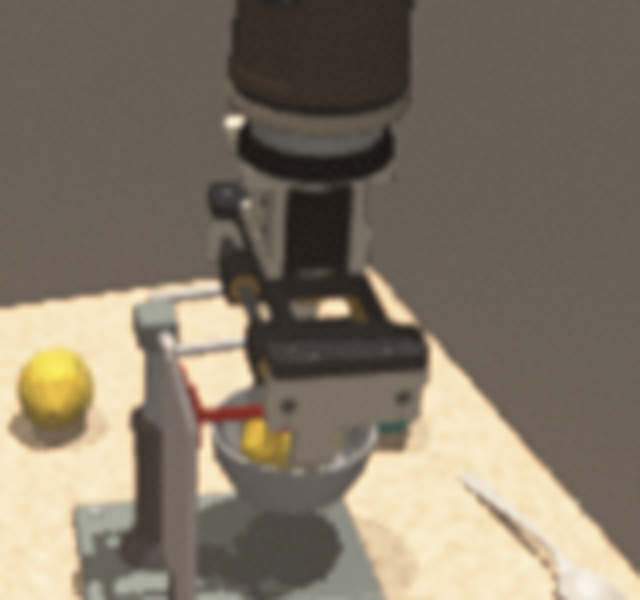

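Request:
play_rows(plan=[{"dx": 0, "dy": 0, "dz": 0, "ax": 0, "ay": 0, "az": 0}, {"dx": 0, "dy": 0, "dz": 0, "ax": 0, "ay": 0, "az": 0}, {"dx": 0, "dy": 0, "dz": 0, "ax": 0, "ay": 0, "az": 0}, {"dx": 0, "dy": 0, "dz": 0, "ax": 0, "ay": 0, "az": 0}, {"dx": 0, "dy": 0, "dz": 0, "ax": 0, "ay": 0, "az": 0}], gripper=0.006)

```text
time: 30.7
ee_pos: [0.5736, 0.0969, 0.1963]
ee_rot: [-0.0, 0.074, 0.997, 0.001]
ft_force: [-0.3, 5.7, 1.0]
grip_width: 0.147
```

Request:
play_rows(plan=[{"dx": 0, "dy": 0, "dz": 0, "ax": 0, "ay": 0, "az": 0}, {"dx": 0, "dy": 0, "dz": 0, "ax": 0, "ay": 0, "az": 0}])

```text
time: 30.95
ee_pos: [0.5737, 0.0969, 0.1963]
ee_rot: [-0.0, 0.074, 0.997, 0.001]
ft_force: [0.0, 5.9, 0.4]
grip_width: 0.152
```

```bash
python3 - <<'E'
from h import *
go((.574,.0955,.1735),81.4); print(env.sense()["grip_width"]*.0918);ft(4)
E
```

```text
shift [-0.0005 -0.0014  0.0228] turn [ 0.0028 -0.0004  0.0016] yang 81.49 pos [0.5737 0.0969 0.1963]
0.013974192640189405
F mean [0.419 5.559 0.566] std [0.442 0.276 0.131] med [0.402 5.517 0.523]
```

Request:
play_rows(plan=[{"dx": 0, "dy": 0.002, "dz": 0, "ax": 0, "ay": 0, "az": 0}, {"dx": 0, "dy": 0, "dz": 0.006, "ax": 0, "ay": 0, "az": 0}, {"dx": 0, "dy": 0, "dz": 0.007, "ax": 0, "ay": 0, "az": 0}, {"dx": 0, "dy": 0, "dz": 0.006, "ax": 0, "ay": 0, "az": 0}, {"dx": 0, "dy": 0, "dz": 0.004, "ax": 0, "ay": 0, "az": 0}])

```text
time: 31.78
ee_pos: [0.5737, 0.0971, 0.1726]
ee_rot: [-0.0, 0.075, 0.997, 0.0]
ft_force: [-0.1, 0.6, 1.3]
grip_width: 0.148
```

Request:
play_rows(plan=[{"dx": 0, "dy": 0, "dz": 0, "ax": 0, "ay": 0, "az": 0}, {"dx": 0, "dy": 0, "dz": 0, "ax": 0, "ay": 0, "az": 0}, {"dx": 0, "dy": 0, "dz": 0, "ax": 0, "ay": 0, "az": 0}])

```text
time: 32.15
ee_pos: [0.5737, 0.0971, 0.1731]
ee_rot: [-0.0, 0.075, 0.997, 0.0]
ft_force: [2.4, -0.0, -2.2]
grip_width: 0.147
```

```bash
python3 - <<'E'
from h import *
import cv2
go((.574,.0975,.1733),81.4); print(env.sense()["grip_width"]*.0918);ft(6)
cv2.imwrite("pics/s16.png",cv2.resize(env.get_image("scene")[120:270,270:430],None,fx=4,fy=4,interpolation=2))
E
```

```text
shift [-0.0002  0.0004 -0.0002] turn [ 0.0008 -0.0006 -0.0002] yang 81.39 pos [0.5737 0.0971 0.1731]
0.0135303093602721
F mean [ 1.813 -0.769 -2.103] std [0.368 0.602 0.246] med [ 1.824 -0.668 -2.151]
```

View pics/s16.png

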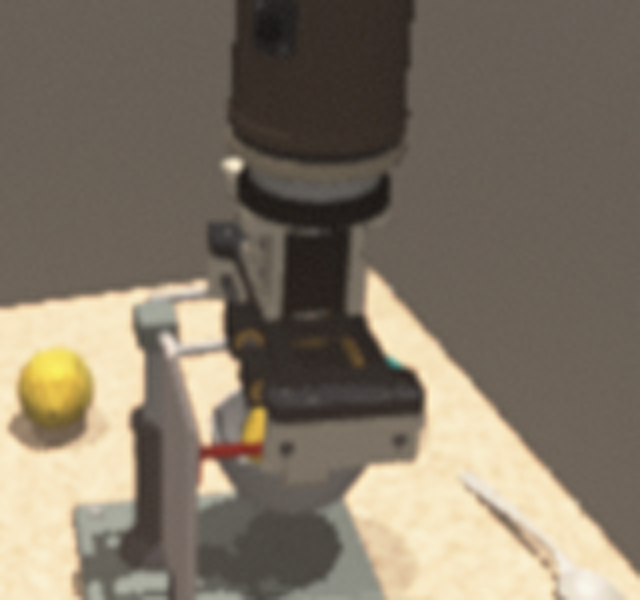

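Request:
play_rows(plan=[{"dx": 0, "dy": 0, "dz": 0, "ax": 0, "ay": 0, "az": 0}, {"dx": 0, "dy": 0, "dz": 0, "ax": 0, "ay": 0, "az": 0}, {"dx": 0, "dy": 0, "dz": 0, "ax": 0, "ay": 0, "az": 0}, {"dx": 0, "dy": 0, "dz": 0, "ax": 0, "ay": 0, "az": 0}, {"dx": 0, "dy": 0, "dz": 0, "ax": 0, "ay": 0, "az": 0}], gripper=0.045)

```text
time: 33.12
ee_pos: [0.5736, 0.0973, 0.1731]
ee_rot: [-0.0, 0.075, 0.997, 0.001]
ft_force: [-0.9, 0.2, 0.1]
grip_width: 0.49
```

Request:
play_rows(plan=[{"dx": 0, "dy": 0, "dz": -0.01, "ax": 0, "ay": 0, "az": 0}, {"dx": 0, "dy": 0, "dz": -0.03, "ax": 0, "ay": 0, "az": 0}, {"dx": 0, "dy": 0, "dz": -0.04, "ax": 0, "ay": 0, "az": 0}, {"dx": 0, "dy": 0, "dz": -0.04, "ax": 0, "ay": 0, "az": 0}, {"dx": 0, "dy": 0, "dz": -0.03, "ax": 0, "ay": 0, "az": 0}])

```text
time: 33.75
ee_pos: [0.574, 0.0967, 0.3256]
ee_rot: [0.0, 0.075, 0.997, 0.001]
ft_force: [0.1, 0.5, -0.5]
grip_width: 0.489
```

Request:
play_rows(plan=[{"dx": 0.05, "dy": -0.03, "dz": -0.01, "ax": 0, "ay": 0, "az": 0}, {"dx": 0.05, "dy": -0.04, "dz": 0, "ax": 0, "ay": 0, "az": 0}, {"dx": 0.05, "dy": -0.04, "dz": 0, "ax": 0, "ay": 0, "az": 0}, {"dx": 0.04, "dy": -0.02, "dz": 0, "ax": 0, "ay": 0, "az": 0}, {"dx": 0, "dy": 0, "dz": 0, "ax": 0, "ay": 0, "az": 0}])

```text
time: 34.38
ee_pos: [0.3868, 0.0124, 0.336]
ee_rot: [-0.009, 0.076, 0.997, 0.007]
ft_force: [0.9, -0.5, 0.1]
grip_width: 0.488
```

```bash
python3 - <<'E'
from h import *
import cv2
ims=[env.get_image("scene").astype(float) for i in range(6)]
b=np.mean(ims,0).astype(np.uint8);cv2.imwrite("pics/sceneD.png",b)
cv2.imwrite("pics/D.png",cv2.resize(b[165:265,290:390],None,fx=6,fy=6,interpolation=2))
t=env.get_image("top");cv2.imwrite("pics/topD.png",t)
cv2.imwrite("pics/tD.png",cv2.resize(t[145:245,210:330],None,fx=6,fy=6,interpolation=2))
c=cv2.imread("pics/sceneC.png");f=8
up=lambda i:cv2.resize(i,None,fx=f,fy=f,interpolation=2)
def match(A,B,x0,x1,y0,y1,lo,hi):
    t=up(A)[y0*f:y1*f,x0*f:x1*f];s=up(B)[(y0+lo)*f:(y1+hi)*f,(x0-2)*f:(x1+2)*f]
    m=cv2.matchTemplate(s,t,cv2.TM_CCOEFF_NORMED);_,v,_,l=cv2.minMaxLoc(m);return round(v,3),lo+l[1]/f,l[0]/f-2
print("knob shift",match(c,b,339,351,216,227,3,15),"hook drift",match(c,b,303,340,186,200,-4,4))
print("knob px/mm",(proj("scene",(.5735,.097,.18))-proj("scene",(.5735,.097,.206)))/26, env.sense()["time"])
E
```

```text
knob shift (0.965, 9.375, -0.625) hook drift (1.0, 0.0, 0.0)
knob px/mm [-0.02268731  0.39191593] 34.725
```

View pics/D.png

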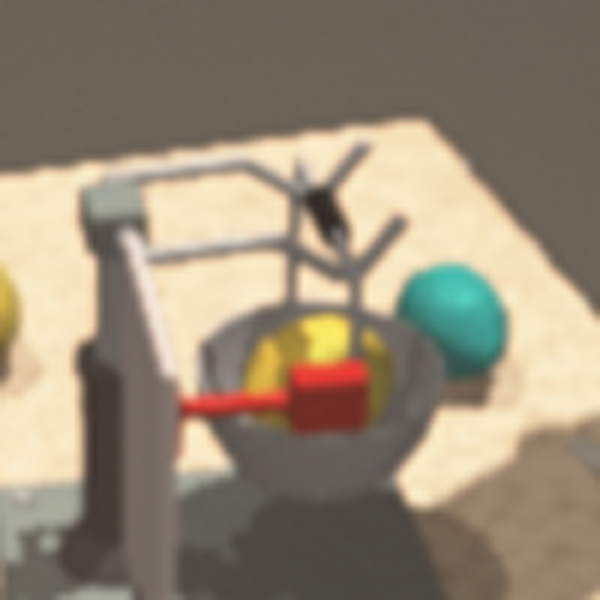

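View pics/tD.png

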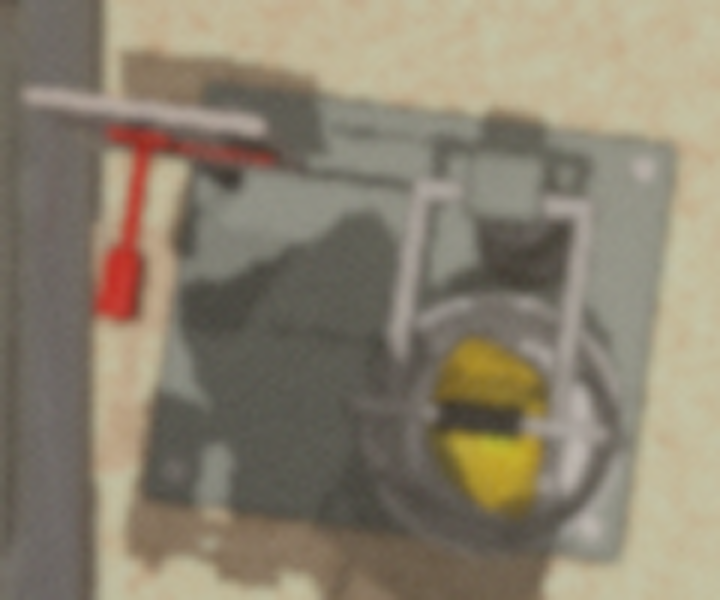

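```bash
python3 - <<'E'
from h import *
import cv2
b=cv2.imread("pics/sceneD.png");a=cv2.imread("pics/scene0.png");f=8
up=lambda i:cv2.resize(i,None,fx=f,fy=f,interpolation=2)
for n,(x0,x1,y0,y1) in dict(lime=(270,298,202,232),garlic=(240,264,194,218),tape=(218,275,274,316),spoon=(405,432,258,280)).items():
    m=cv2.matchTemplate(b[y0-6:y1+6,x0-6:x1+6],a[y0:y1,x0:x1],cv2.TM_CCOEFF_NORMED);_,v,_,l=cv2.minMaxLoc(m);print(n,round(v,3),l[0]-6,l[1]-6)
env.sign_off()
E
```

```text
lime 1.0 0 0
garlic 1.0 0 0
tape 1.0 0 0
spoon 1.0 0 0
the job is handed in; nothing more can be done
```

The pan is hanging on both prongs with the lemon in it, the red marker is set to the pointer's level, and the job is handed in at about 35 s. No verdict was reported.

- **Hanging the pan:** I gripped the pan by its sleeve, brought it in from the front and lowered it with the hook in small steps. I let go only when the wrist force was back to its no-load value. A picture taken afterwards showed no bounce.
- **Weight and dip:** The load weighed about 2.8 N. My estimates of how far the hook dipped did not fully agree:

| Source | Dip (mm) |
|---|---|
| Tool height at release | about 25 |
| Image, grip sleeve | about 26 |
| Image, rod | about 27 |
| Image, block | about 28 |
| Weight over 100 N/m | 28 |
| Features read by eye | 26.5–30 |

  I used 27 mm, which puts the pointer at about 183 mm.

- **Marker:** I slid it down 23 to 24 mm to about 182.5 mm. The pointer cannot be seen directly behind the board, so the level match is inferred from the dip. Against most estimates it is within 2–3 mm. The largest dip reading by eye (30 mm) would put it 2.5 mm too high.
- **Last checks:** There was no hook drift between the pictures before and after the marker move. The lemon was in the pan, the arm was clear of everything, and the lime, garlic, spoon and tape had not shifted in the image.

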